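# Snug down a water-line compression nut and give it one flat with the spanner

### The job

On the fitting whose pointer still stands at its first peg, run the loose compression nut clockwise with the fingers until it bites and the pointer just starts to move with it. Then put the open-ended spanner on the nut and turn it on until the pointer stands at the second peg, one flat (a sixth of a turn) from the first. Lay the spanner back flat on its wooden rest, and do not knock the bottle, bowl, cups or dish about.

Things in the scene. Friction and masses are not known exactly. Their poses are not given: they have to be found in the camera images.
- fitting: Upright tube fitting bolted to the counter, left or right. Origin on its vertical axis at counter level. Steel flange 90 mm wide, 8 high; column 36 wide up to 24 mm; sleeve 30 wide to 46; hex nut 46 to 74; copper stub 16 wide to 92. Two pegs on the flange, 40 mm from the axis: first along its +x, second 60 degrees clockwise of it. The like fitting on the other side is already tight; leave it.
- nut_mid (a point): Centre of the loose brass hex nut, 60 mm above the counter on the fitting's axis. 36 mm across flats, 41.6 across corners, 28 tall. Flats face the point's +y and -y, corners point along +x and -x; the shape repeats every 60 degrees. It only turns, it does not visibly rise or sink. Clockwise seen from above tightens.
- pointer_tip (a point): Tip of the aluminium pointer, a tongue 6 mm wide, 4 thick, sticking out of the foot of the sleeve 27 mm above the counter, 40 mm from the fitting's axis. The point's x points outward along the pointer. It starts at the first peg (fitting's +x) and turns clockwise with the nut once that bites; nothing else moves it.
- wrench_grip (a point): Grip point of the loose steel open-ended spanner (about 0.25 kg), mid-thickness, near its balance point. x runs along the handle to the jaws, z up. Handle 16 mm wide, 10 thick, reaching 125 mm back; head from 60 mm ahead, 56 wide (61 at the flared tips, 121 mm ahead). Other end plain.
- rest_mid (a point): Centre of the fixed wooden spanner rest, at its top, 30 mm above the counter. Two blocks 20 mm long and 70 wide stand on a base plate 160 mm long, 8 high; their centres lie 55 mm either side of this point along its x, with a 90 mm gap between. The spanner starts lying on both blocks along the rest's x, jaws towards +x, grip point within 10 mm of this one.
- wrench: The spanner, origin 5 mm below wrench_grip, same axes. The slot, open along +x, is 38 mm wide; its throat is 78.5 mm ahead of the grip point, the slot 34 mm deep plus flared tips. Fully on, a nut corner sits in the throat and the nut's axis lies 99.3 mm ahead of the grip point. Some 0.1 rad of play on the nut.
- rest: The wooden rest; its origin lies 30 mm below rest_mid.
- nut: The same nut, origin 14 mm lower. It spins freely (about 0.15 N m) clockwise for an unknown 0.4 to 1.2 rad, then bites: from there it takes about 0.8 N m and carries sleeve and pointer round with it. The pointer stays where left; turned back, the nut just comes free again. Fingers may carry the pointer 0.035 to 0.25 rad, the spanner does the rest.
- sauce_bottle: Bystander: squeeze bottle 150 mm tall, 56 mm across. Origin at the middle of its underside.
- steel_bowl: Bystander: steel bowl 130 mm across, 45 mm high. Origin at the middle of its underside.
- paper_cup: Bystander: cup 80 mm across, 90 mm high. Origin at the middle of its underside.
- sauce_dish: Bystander: small white dish 84 mm across, 22 mm high. Origin at the middle of its underside.
- tea_cup: Bystander: tea cup 70 mm across, 70 mm high. Origin at the middle of its underside.

How it is judged:
By the outcome, as a careful person would: the job done as asked, in the order asked, and still so for the second after the job is handed in, with the robot touching nothing.
It also fails if it takes over 72 s, if anything falls off the work surface, if the arm or the gripper's body presses on something with over 40 N, if the wrist force passes 120 N, or if a joint passes its speed limit or range.

### The arm

A 6-joint arm with a two-finger parallel gripper is mounted at the origin on the work surface. World frame = base frame: x ahead of the robot, y to its left, z up, the work surface at z = 0. Lengths are in m, angles in rad, forces in N, time in s.
With the tool pointing down it reaches from about 0.35 to 0.775 m from the base axis. Payload 5.5 kg.
Tool frame: the origin (TCP) lies at the very end of the fingers, on their centre line; the grasp point (between the pads) lies 19 mm behind it; z points along the fingers, y is the direction in which the jaws open and shut (so a half turn about z gives the same grasp; the last joint's range is limited). The gripper opens to 85 mm and grips with 20 to 120 N. Pads are 22 mm wide; open, the fingers measure 114 mm over their backs; the gripper's body (76 mm by 85 mm) begins 54 mm behind the grasp point. The pads swing forward as they close: fully open they stand 13 mm farther back than shut.
Start: joints at [-1.412, 0.313, 0.046, 1.304, 0, 1.431], TCP at [0.169, -0.55, 0.231] pointing down, gripper open.
Joint ranges: [-2.76, 2.76], [-0.86, 1.69], [-1.03, 1.26], [-2.2, 2.34], [-1.47, 1.5], [-3.14, 3.14]. Speed limits (rad/s): [2.57, 2.57, 3.14, 3.14, 3.14, 3.14].

### API

Orientations are given as a unit quaternion [w, x, y, z].
In Python, from workcell import get_state, vision, workorder, silhouettes, tip_of gives the robot as it stands.
- The arm moves only by the shell command python3 -m inch 'ROWS' [FORCE]. ROWS is JSON, a list of rows, each a list of 7 numbers: the shift along the tool's x, y, z in cm, then the turn, a rotation vector about the tool's x, y, z in degrees, then the finger opening in cm, from 0 to 8.54. In form: [[dx, dy, dz, rx, ry, rz, hand], ...]. A call has 1 to 5 rows; each row shifts and turns the commanded pose from where the row before left it, along the tool's axes as they then stand; what a row does not reach is not made up. A row lasts 1/10 s, in which the tool goes at most 50 mm and 8.59 degrees, less where a joint would pass 70% of its speed; a pose out of reach is approached as far as the arm can. A call with a gripper value outside its range is refused whole. The fingers move at their own pace and stop on an object; FORCE is the grip in N (left out, the last holds). Time passes only in rows, so rows that do not move let the fingers close. It gives the time, the measured TCP pose, the force and the opening at its end, in the units of the state.
- get_state(): the state, without advancing time (a new reading comes with each control period).
- vision.read_camera(name): name is "scene" or "top" or "wrist"; returns a dict with "pixels" (400x640x3 uint8, red, green, blue), "depth" (400x640 float32, m along the optical axis (not along the pixel's ray), 0 where there is no reading), "mtx" (3x3 intrinsics, pixels), "k1" (the pictures are not rectified: a ray, as slopes to the right and down, at radius r is drawn at 1 + k1 r^2 times it, then the intrinsics apply), "T" (4x4, takes a point from camera to world coordinates); the wrist camera has in their place "tool_from_camera" (4x4, takes a point from camera to tool coordinates, whose origin is the TCP and whose axes are the flange's). Camera axes: x right, y up, looking along -z (the intrinsics and any distortion apply to the point x, -y, -z); pixel columns grow to the right and rows downward; lengths in m; the calibration is good to about 2 mm. A picture is of the moment at which its call begins: read the wrist's pose just before it.
- workorder.hand_in(): hands the job in, once; it reports no verdict.
Trained networks look in a picture, given as the dict that the camera call returned (one of the last four; its "shot" number tells which), for a name from the list of things; names that differ only in an ending like _2 or _b are one class to them, and where a whole thing is asked for, a point or a joint stands for the part that bears it (a point fixed in the world has none). Each returns a list of dicts, best first, with "confidence" (0 to 1); they miss things now and then, are a little off and sometimes report something else, mostly with a low value. They report only what shows in the picture. A call takes as long as a camera call.
- silhouettes(picture, label): "mask" (400x640 bool, what is visible of it) and "location" ([column, row] in pixels, amid what is visible of it).
- tip_of(picture, label): "location" ([column, row] in pixels: a listed point, or the origin of a listed thing).
The state is a dict: "clock": time; "joint_pos": joint angles; "qvel": joint speeds; "tau": joint torques, N m; "tcp_pos": TCP position; "orientation": TCP orientation; "wrist_force": force on the tool from outside, world axes, zero at the start; "ft_torque": the same for the moment, N m; "finger_gap": finger opening in m.
Only numpy, scipy, OpenCV 4.12 (cv2) and the standard library are available. Lean on these libraries where they do the work, as an engineer would, in place of code of your own. Each camera call takes 0.05 s, during which the arm holds its last target.

## Working session

There is one attempt and no reset: what is moved stays moved. The work goes in short steps, Python scripts to look and compute and a shell command to move; the robot and the scene stay as the last step left them, time stands still between calls to the robot, and variables do not carry over. Pictures are saved under pics/ and viewed, and the job is handed in when it is done.

```bash
ls; mkdir -p pics
cat > h.py <<'E'
import numpy as np, cv2
from scipy.spatial.transform import Rotation as R
from workcell import get_state, vision, workorder, silhouettes, tip_of
def Rq(q): return R.from_quat([q[1],q[2],q[3],q[0]])
def camT(p,st=None):
    if 'T' in p: return np.array(p['T'])
    T=np.eye(4);T[:3,:3]=Rq(st['orientation']).as_matrix();T[:3,3]=st['tcp_pos']
    return T@np.array(p['tool_from_camera'])
def ray(p,uv):
    K=np.array(p['mtx']);d=np.array([p['k1'],0,0,0.])
    x,y=cv2.undistortPoints(np.array([[uv]],float),K,d)[0,0]
    return np.array([x,-y,-1.])
def at_z(p,uv,z,st=None):
    T=camT(p,st);d=T[:3,:3]@ray(p,uv);o=T[:3,3];return o+d*(z-o[2])/d[2]
def at_depth(p,uv,st=None):
    c,r=int(round(uv[0])),int(round(uv[1]));z=p['depth'][r,c]
    T=camT(p,st);return T[:3,:3]@(ray(p,uv)*z)+T[:3,3]
def proj(p,X,st=None):
    T=np.linalg.inv(camT(p,st));c=T[:3,:3]@np.array(X)+T[:3,3]
    x,y=c[0]/-c[2],-c[1]/-c[2];s=1+p['k1']*(x*x+y*y);K=np.array(p['mtx'])
    return K[0,0]*x*s+K[0,2],K[1,1]*y*s+K[1,2]
def cloud(p,st=None):
    K=np.array(p['mtx']);h,w=p['depth'].shape
    u,v=np.meshgrid(np.arange(w),np.arange(h))
    q=cv2.undistortPoints(np.stack([u,v],-1).reshape(-1,1,2).astype(float),K,np.array([p['k1'],0,0,0.])).reshape(h,w,2)
    z=p['depth'];T=camT(p,st)
    P=np.stack([q[...,0]*z,-q[...,1]*z,-z],-1)
    return P@T[:3,:3].T+T[:3,3]
def save(p,n,crop=None,f=1):
    im=p['pixels'][:,:,::-1]
    if crop: a,b,c,d=crop; im=im[b:d,a:c]
    if f!=1: im=cv2.resize(im,None,fx=f,fy=f,interpolation=cv2.INTER_CUBIC)
    cv2.imwrite('pics/'+n+'.png',im)
E
python3 - <<'E'
from h import *
st=get_state();print(st)
for n in ['top','scene']:
    p=vision.read_camera(n);save(p,n+'0')
    print(n,np.round(p['T'],3).tolist(),p['mtx'],p['k1'])
    for l,z in [('fitting',0),('nut_mid',.06),('pointer_tip',.027),('wrench_grip',.035),('rest_mid',.03),('sauce_bottle',0),('steel_bowl',0),('paper_cup',0),('sauce_dish',0),('tea_cup',0)]:
        for d in tip_of(p,l)[:3]: print(l,round(d['confidence'],2),np.round(d['location'],1),np.round(at_z(p,d['location'],z),4)[:2])
E
```

```text
pics
{'clock': 0.0, 'joint_pos': array([-1.41159891e+00,  3.13999492e-01,  4.49679429e-02,  1.30360207e+00,
        8.48926414e-06,  1.43119882e+00]), 'qvel': array([ 0.00013875,  0.00077021,  0.00055418, -0.00137165, -0.00070556,
       -0.00020494]), 'tau': array([ 1.26675921e-03, -4.80626822e+01,  2.98532850e+01,  1.93523598e-02,
       -6.89073750e-05, -2.53876173e-07]), 'tcp_pos': array([ 0.16917389, -0.54900904,  0.23040488]), 'orientation': array([-9.18641960e-04,  9.88860524e-01,  1.48842269e-01, -4.75810233e-06]), 'wrist_force': array([-0.35837958, -0.7182972 ,  0.64594275]), 'ft_torque': array([-0.04123169,  0.0554262 ,  0.03392886]), 'finger_gap': 0.08497223075913894}
top [[-0.008, 0.994, -0.107, 0.491], [-1.0, -0.007, 0.014, 0.005], [0.013, 0.107, 0.994, 1.184], [0.0, 0.0, 0.0, 1.0]] [[378.31535157   0.         316.75929343]
 [  0.         378.31535157 199.71213676]
 [  0.           0.           1.        ]] 0.013739926605492553
fitting 0.65 [251.3 213.8] [0.5762 0.1932]
nut_mid 0.69 [252.1 212.4] [0.576  0.1813]
pointer_tip 0.57 [248.2 200.2] [0.6161 0.1988]
wrench_grip 
[... 715 characters left out ...]
          0.           1.        ]] -0.10664129128493736
fitting 0.93 [389.5 200.2] [0.5634 0.1772]
nut_mid 0.68 [396.5 191.5] [0.5761 0.1881]
pointer_tip 0.74 [399.9 211.2] [0.6186 0.202 ]
pointer_tip 0.33 [392.7 203.9] [0.5955 0.1822]
wrench_grip 0.61 [328.9 162.6] [ 0.4681 -0.0075]
rest_mid 0.67 [324.6 159.9] [ 0.4543 -0.0213]
rest_mid 0.54 [399.3 208.6] [0.612 0.2  ]
sauce_bottle 0.8 [464.5 241.2] [0.6832 0.3843]
steel_bowl 0.92 [472.8 187.3] [0.4904 0.4301]
steel_bowl 0.75 [326.2 169. ] [ 0.4642 -0.0149]
steel_bowl 0.58 [200.1 186.4] [ 0.5672 -0.3813]
paper_cup 0.86 [200.9 184.1] [ 0.5585 -0.381 ]
sauce_dish 0.78 [327.8 258.9] [0.7714 0.0136]
tea_cup 0.88 [177.9 214.1] [ 0.6707 -0.4202]
```

View pics/top0.png

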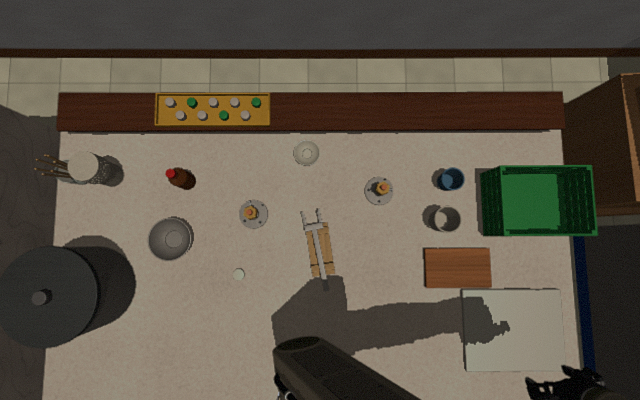

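View pics/scene0.png

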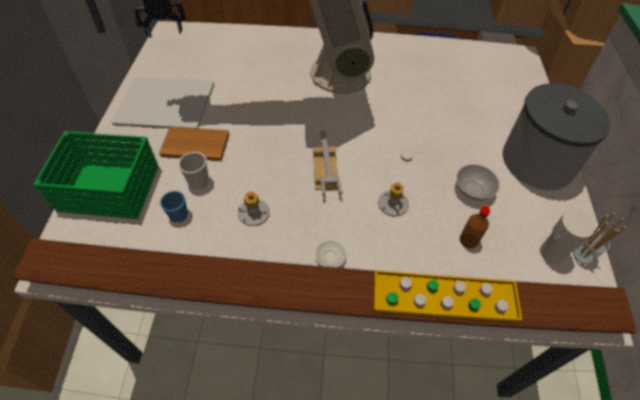

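The top view shows the two fittings at px (253,213) and (379,190), with the spanner on its rest at (318,245). I'll zoom in to compare the pointers with the pegs.

Run:
```python
from h import *
ims=[]
for n,cs in [('top',[(225,185,285,240),(350,162,410,217)]),('scene',[(365,170,425,225),(224,178,284,233)])]:
    p=vision.read_camera(n)
    for a,b,c,d in cs: ims.append(cv2.resize(p['pixels'][b:d,a:c,::-1],None,fx=6,fy=5,interpolation=cv2.INTER_CUBIC))
cv2.imwrite('pics/fit.png',np.vstack([np.hstack(ims[:2]),np.hstack(ims[2:])]))
```

```text
(no output)
```

View pics/fit.png

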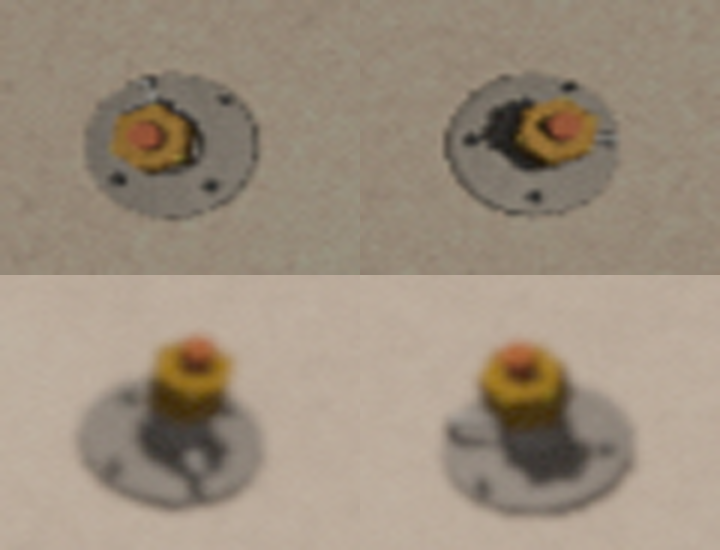

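Run:
```python
from h import *
p=vision.read_camera('wrist');print(np.round(p['tool_from_camera'],3),p['mtx'],p['k1'])
st=get_state()
d=np.array([.50,.10,.30])-st['tcp_pos'];print(Rq(st['orientation']).as_matrix().T@d*100, get_state()['clock'])
save(p,'w0')
```

```text
[[ 0.001  0.962  0.275  0.069]
 [ 1.    -0.001  0.    -0.002]
 [ 0.     0.275 -0.962 -0.142]
 [ 0.     0.     0.     1.   ]] [[306.09776544   0.         315.82339558]
 [  0.         306.09776544 196.9169522 ]
 [  0.           0.           1.        ]] 0.012038541755445279
[ 50.72860014 -52.34419062  -6.8742118 ] 1.25
```

View pics/w0.png

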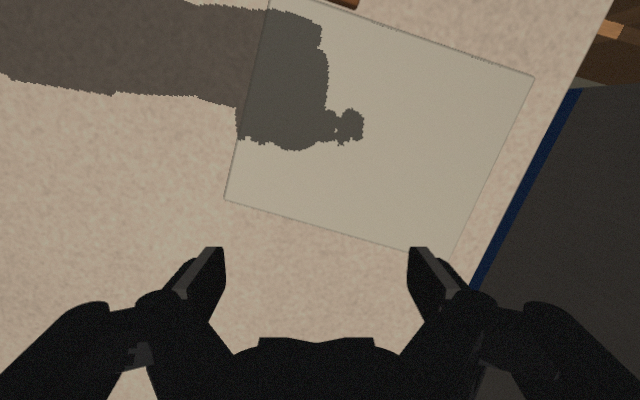

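```bash
for i in 1; do python3 -m inch '[[3.4,-3.5,-1,0,0,0,8.5],[3.4,-3.5,-1,0,0,0,8.5],[3.4,-3.5,-1,0,0,0,8.5],[3.4,-3.5,-1,0,0,0,8.5],[3.4,-3.5,-1,0,0,0,8.5]]'
python3 -m inch '[[3.4,-3.5,0,0,0,0,8.5],[3.4,-3.5,0,0,0,0,8.5],[3.4,-3.5,0,0,0,0,8.5],[3.4,-3.5,0,0,0,0,8.5],[3.4,-3.5,0,0,0,0,8.5]]'
python3 -m inch '[[3.4,-3.5,0,0,0,0,8.5],[3.4,-3.5,0,0,0,0,8.5],[3.4,-3.5,0,0,0,0,8.5],[3.4,-3.5,0,0,0,0,8.5],[3.4,-3.5,0,0,0,0,8.5]]'; done
python3 - <<'E'
from h import *
st=get_state();print(st['tcp_pos'],st['joint_pos'])
st=get_state();p=vision.read_camera('wrist');save(p,'w1')
for l,z in [('fitting',0),('nut_mid',.06),('pointer_tip',.027),('wrench_grip',.035),('rest_mid',.03)]:
        for d in tip_of(p,l)[:3]: print(l,round(d['confidence'],2),np.round(d['location'],1),np.round(at_z(p,d['location'],z,st),4)[:2])
E
```

```text
clock: 1.75
tcp_pos: [0.2807, -0.3306, 0.2818]
orientation: [0.0, 0.989, 0.148, 0.0]
wrist_force: [0.9, -0.7, -0.3]
finger_gap: 0.085
clock: 2.25
tcp_pos: [0.3917, -0.1132, 0.2817]
orientation: [0.0, 0.989, 0.149, 0.001]
wrist_force: [1.1, -0.9, 0.3]
finger_gap: 0.0849
clock: 2.75
tcp_pos: [0.5027, 0.1045, 0.2815]
orientation: [0.0, 0.989, 0.149, 0.0]
wrist_force: [1.0, -1.1, -0.2]
finger_gap: 0.085
[0.50273662 0.10445094 0.28152324] [ 4.85757822e-02  1.82477601e-01 -2.99122698e-03  1.38443125e+00
 -2.78103695e-04  2.89096441e+00]
fitting 0.57 [272.4  92.7] [0.5713 0.1871]
nut_mid 0.79 [266.2  92.8] [0.5686 0.1852]
pointer_tip 0.85 [270.   48.6] [0.6179 0.1986]
wrench_grip 0.75 [388.5 218.6] [ 0.4619 -0.0088]
wrench_grip 0.72 [388.6 215.9] [ 0.4655 -0.0076]
rest_mid 0.95 [392.7 217.3] [ 0.464  -0.0154]
```

View pics/w1.png

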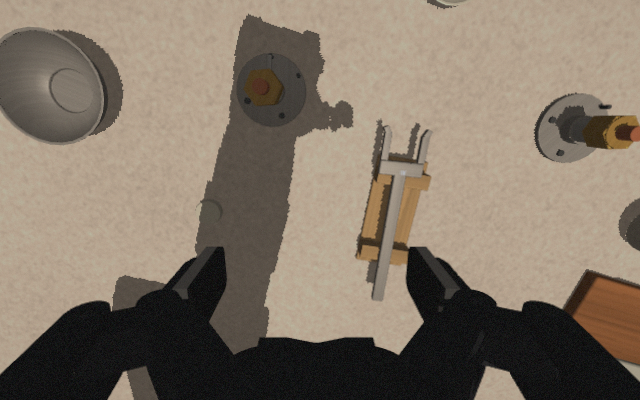

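Run:
```python
from h import *
st=get_state()
d=np.array([.505,.165,.22])-st['tcp_pos'];print(Rq(st['orientation']).as_matrix().T@d*100)
```

```text
[ 2.18105712 -5.9481748   6.11942665]
```

```bash
python3 -m inch '[[0.7,-2,2,0,0,0,8.5],[0.7,-2,2,0,0,0,8.5],[0.7,-2,2,0,0,0,8.5],[0,0,0,0,0,0,8.5],[0,0,0,0,0,0,8.5]]'
python3 - <<'E'
from h import *
st=get_state();p=vision.read_camera('wrist');save(p,'w2')
for l,z in [('fitting',0),('nut_mid',.06),('pointer_tip',.027),('wrench_grip',.035),('rest_mid',.03)]:
        for d in tip_of(p,l)[:3]: print(l,round(d['confidence'],2),np.round(d['location'],1),np.round(at_z(p,d['location'],z,st),4)[:2])
P=cloud(p,st)
m=(abs(P[...,0]-.572)<.06)&(abs(P[...,1]-.188)<.06)&(p['depth']>0)
for lo,hi in [(.085,.1),(.068,.08),(.004,.014)]:
    q=P[m&(P[...,2]>lo)&(P[...,2]<hi)]
    print(lo,len(q),q.mean(0) if len(q) else '',q.min(0),q.max(0))
mm=m&(P[...,2]>.068)&(P[...,2]<.08)
c,r,w,h=cv2.boundingRect(mm.astype(np.uint8));print(c,r,w,h)
save(p,'w2z',(c-50,r-50,c+w+60,r+h+50),4)
E
```

```text
clock: 3.55
tcp_pos: [0.5041, 0.1645, 0.2215]
orientation: [0.0, 0.989, 0.148, -0.0]
wrist_force: [0.2, 0.3, -0.0]
finger_gap: 0.0854
fitting 0.76 [316.  108.4] [0.5702 0.1865]
nut_mid 0.77 [313.2 106.2] [0.5712 0.1897]
pointer_tip 0.7 [318.   62.2] [0.6137 0.1978]
wrench_grip 0.75 [450.2 246.6] [ 0.4678 -0.0091]
rest_mid 0.89 [449.7 249.3] [ 0.4629 -0.0129]
0.085 288 [0.5732492  0.18898234 0.09167134] [0.56542021 0.18113403 0.08948854] [0.58090835 0.19671673 0.09358042]
0.068 1129 [0.57346876 0.1890829  0.07470514] [0.55301    0.16992201 0.07171567] [0.59360144 0.20792986 0.07706395]
0.004 3687 [0.57325556 0.18930697 0.00774667] [0.52888069 0.14450964 0.00446125] [0.61780143 0.23362798 0.01209824]
292 82 46 44
```

View pics/w2z.png

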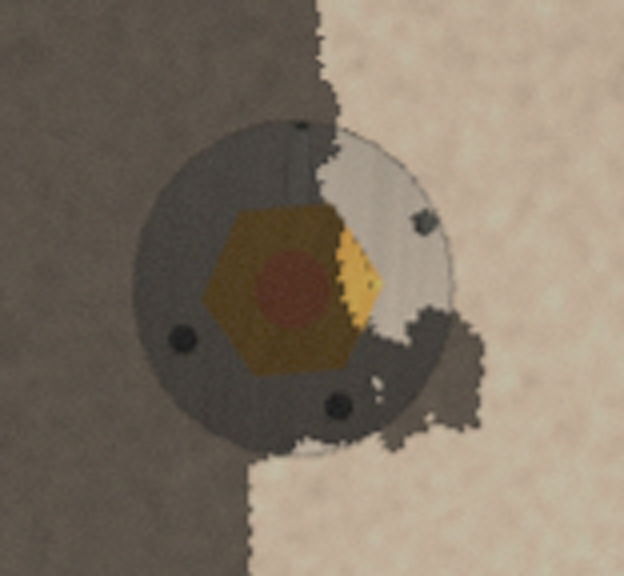

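```bash
cat >> h.py <<'E'
def nutfit(p,st,c=(.5733,.189)):
    P=cloud(p,st);m=(np.hypot(P[...,0]-c[0],P[...,1]-c[1])<.03)&(p['depth']>0)&(P[...,2]>.066)&(P[...,2]<.098)
    px=np.argwhere(m)[:,::-1].astype(float)
    q=np.array([at_z(p,u,.074,st)[:2] for u in px])-c
    stub=P[m][:,2]>.085; q=q[~stub]
    best=[]
    for a in np.arange(0,60,.5):
        t=np.radians(a+90+60*np.arange(3));n=np.stack([np.cos(t),np.sin(t)],1)
        w=np.percentile(q@n.T,99,axis=0)-np.percentile(q@n.T,1,axis=0);best.append((w.sum()/3,a))
    return q.mean(0)+c,min(best),max(best)
E
python3 - <<'E'
from h import *
st=get_state();p=vision.read_camera('wrist')
print(nutfit(p,st))
c=np.array([.5733,.189])
o=np.array([292-50,82-50])
for n,(u,v),z in [('peg2',(425,222),.012),('b1',(183,340),.01),('b2',(338,405),.01),('peg1',(302,126),.012),('ptr base',(302,180),.029)]:
    X=at_z(p,o+np.array([u,v])/4-.4,z,st)[:2]-c;print(n,np.hypot(*X),np.degrees(np.arctan2(X[1],X[0])))
tip=tip_of(p,'pointer_tip')
for d in tip:X=at_z(p,d['location'],.027,st)[:2]-c;print(d['confidence'],np.hypot(*X),np.degrees(np.arctan2(X[1],X[0])))
E
```

```text
(array([0.57342777, 0.18902819]), (np.float64(0.03494760304331), np.float64(50.0)), (np.float64(0.036889414245129044), np.float64(22.0)))
peg2 0.04097877996309624 -43.65402199688529
b1 0.03277568822384451 126.58071913244736
b2 0.03143203204940769 -139.12992803584874
peg1 0.04409803267107588 14.040085239704318
ptr base 0.029094339199049208 12.560564860661433
0.85 0.04097548749688415 16.309873481737444
```

```bash
python3 -m inch '[[0,0,0,0,0,-8.5,6],[0,0,0,0,0,-8.5,6],[0,0,0,0,0,-8.5,6],[0,0,0,0,0,-8.5,6],[0,0,0,0,0,-8.5,6]]'
python3 -m inch '[[0,0,0,0,0,-8.5,6],[0,0,0,0,0,-8.5,6],[0,0,0,0,0,-8.5,6],[0,0,0,0,0,-8.5,6],[0,0,0,0,0,-8.5,6]]'
python3 -m inch '[[0,0,0,0,0,-8,6],[0,0,0,0,0,0,6],[0,0,0,0,0,0,6]]'
cat > go.py <<'E'
# usage: go.py x y z yaw(tool x)
import sys
from h import *
st=get_state();M=Rq(st['orientation']);x,y,z,a=map(float,sys.argv[1:5])
t=np.radians(a);G=np.array([[np.cos(t),np.sin(t),0],[np.sin(t),-np.cos(t),0],[0,0,-1]]).T
print('psi now',np.degrees(np.arctan2(*M.as_matrix()[[1,0],0])),'J6',np.degrees(st['joint_pos'][5]),'pos',np.round(st['tcp_pos'],4),'F',np.round(st['wrist_force'],1),'T',np.round(st['ft_torque'],2),'gap',round(st['finger_gap'],4))
print('d in tool now cm',np.round(M.inv().apply(np.array([x,y,z])-st['tcp_pos'])*100,2),'in goal frame',np.round(G.T@(np.array([x,y,z])-st['tcp_pos'])*100,2),'rot deg',np.round(np.degrees((M.inv()*R.from_matrix(G)).as_rotvec()),2))
E
python3 go.py .5733 .189 .12 110
```

```text
clock: 4.45
tcp_pos: [0.5046, 0.1657, 0.2214]
orientation: [0.0, 0.866, 0.5, 0.0]
wrist_force: [0.7, -0.3, 0.9]
finger_gap: 0.06
clock: 4.95
tcp_pos: [0.5046, 0.1657, 0.2214]
orientation: [0.0, 0.626, 0.78, 0.0]
wrist_force: [-0.8, -0.3, 0.1]
finger_gap: 0.0598
clock: 5.25
tcp_pos: [0.5046, 0.1657, 0.2213]
orientation: [0.0, 0.574, 0.819, -0.0]
wrist_force: [-1.1, 0.5, 0.4]
finger_gap: 0.0602
psi now 109.92471831486272 J6 79.60091765074098 pos [0.5046 0.1657 0.2213] F [-1.1  0.5  0.4] T [-0.02  0.02  0.03] gap 0.0602
d in tool now cm [-0.15  7.25 10.13] in goal frame [-0.17  7.25 10.13] rot deg [ 0.    0.01 -0.08]
```

```bash
python3 -m inch '[[0,3.6,2,0,0,0,6],[0,3.6,2,0,0,0,6],[-0.1,0,2,0,0,0,6],[0,0,2,0,0,0,6],[0,0,0,0,0,0,6]]'
python3 go.py .5733 .189 .04 110
python3 - <<'E'
from h import *
st=get_state();p=vision.read_camera('wrist');save(p,'w3');print(nutfit(p,st))
E
```

```text
clock: 5.75
tcp_pos: [0.5705, 0.1892, 0.1378]
orientation: [-0.002, 0.574, 0.819, -0.002]
wrist_force: [-0.4, 0.4, -0.2]
finger_gap: 0.0603
psi now 109.98504965135767 J6 80.7193763390086 pos [0.5705 0.1892 0.1378] F [-0.4  0.4 -0.2] T [-0.    0.04 -0.01] gap 0.0603
d in tool now cm [-0.13  0.32  9.78] in goal frame [-0.12  0.25  9.78] rot deg [-0.36 -0.05 -0.01]
(array([0.5714497 , 0.19212158]), (np.float64(0.03598494352284245), np.float64(49.0)), (np.float64(0.03795703377929877), np.float64(26.0)))
```

View pics/w3.png

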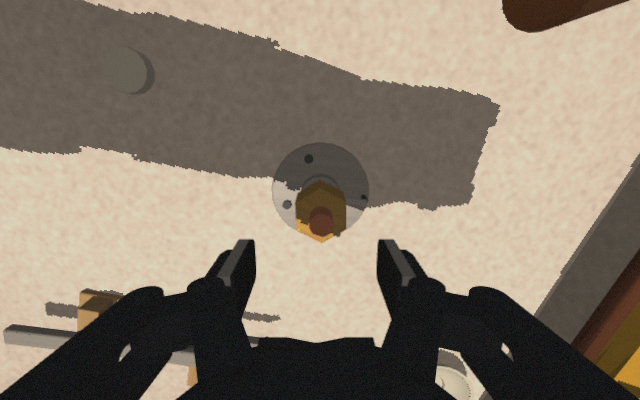

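```bash
python3 -m inch '[[-0.1,0.2,1,0,0,0,6],[0,0,0.5,0,0,0,6],[0,0,0,0,0,0,6]]'
python3 go.py .5733 .189 .04 110
python3 - <<'E'
from h import *
st=get_state();p=vision.read_camera('wrist');c2,a,b=nutfit(p,st);print(c2,a,b)
P=cloud(p,st);m=(np.hypot(P[...,0]-.572,P[...,1]-.19)<.014)&(P[...,2]>.086)&(P[...,2]<.098);c2=P[m].mean(0)[:2];print('stub',c2)
c1=np.array([.57325,.18898])
r=lambda d:np.array([[np.cos(d),np.sin(d)],[np.sin(d),-np.cos(d)]])
A=np.block([[np.eye(2),r(np.radians(17.1))],[np.eye(2),r(np.radians(110))]])
print(np.linalg.solve(A,np.r_[c1,c2]))
for n in ['top','scene']:
    p=vision.read_camera(n);P=cloud(p)
    m=(np.hypot(P[...,0]-.572,P[...,1]-.19)<.028)&(P[...,2]>.05)&(P[...,2]<.08);print(n,m.sum(), P[m].mean(0),P[m].min(0),P[m].max(0))
E
```

```text
clock: 6.1
tcp_pos: [0.5745, 0.1893, 0.1261]
orientation: [-0.0, 0.573, 0.82, -0.0]
wrist_force: [-0.2, -1.1, 0.0]
finger_gap: 0.0601
psi now 110.09254596230817 J6 80.54554792201736 pos [0.5745 0.1893 0.1261] F [-0.2 -1.1  0. ] T [0.02 0.05 0.01] gap 0.0601
d in tool now cm [ 0.02 -0.12  8.61] in goal frame [ 0.01 -0.13  8.61] rot deg [-0.01  0.    0.09]
[0.57151122 0.19227031] (np.float64(0.03611104356095202), np.float64(50.5)) (np.float64(0.03809654510072753), np.float64(23.0))
stub [0.57252995 0.18965264]
[5.72570263e-01 1.88974070e-01 6.51431333e-04 1.94202655e-04]
top 56 [0.57368334 0.1753003  0.07075172] [0.55874972 0.16815878 0.05079966] [0.59108454 0.18260365 0.07823055]
scene 154 [0.58454965 0.18422239 0.06880978] [0.56229254 0.166204   0.05055697] [0.59715109 0.20415628 0.07931581]
```

```bash
python3 -m inch '[[0,-0.2,2,0,0,0,6],[0,0,2,0,0,0,6],[0,0,2,0,0,0,6],[0,0,1.5,0,0,0,6],[0,0,1,0,0,0,6]]'
python3 -m inch '[[0,0,0.1,0,0,0,6],[0,0,0,0,0,0,6]]'
python3 go.py .5727 .189 .04 110
python3 - <<'E'
from h import *
p=vision.read_camera('wrist');save(p,'w4')
E
```

```text
clock: 6.75
tcp_pos: [0.5725, 0.1886, 0.0405]
orientation: [-0.0, 0.573, 0.82, -0.0]
wrist_force: [-0.5, 0.1, 0.2]
finger_gap: 0.0599
clock: 6.95
tcp_pos: [0.5731, 0.1888, 0.0407]
orientation: [0.0, 0.573, 0.82, 0.0]
wrist_force: [-0.0, 0.3, -0.0]
finger_gap: 0.0599
psi now 110.1153767339558 J6 80.49642869530798 pos [0.5731 0.1888 0.0407] F [-0.   0.3 -0. ] T [-0.01 -0.01 -0.03] gap 0.0599
d in tool now cm [ 0.04 -0.03  0.07] in goal frame [ 0.04 -0.03  0.07] rot deg [0.03 0.01 0.12]
```

View pics/w4.png

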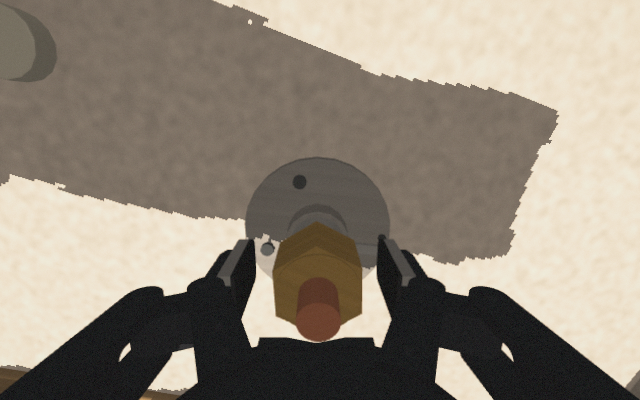

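The nut sits between the open pads, flats parallel to them. Closing the fingers.

```bash
python3 -m inch '[[0,0,0,0,0,0,3.2],[0,0,0,0,0,0,3.2],[0,0,0,0,0,0,3.2],[0,0,0,0,0,0,3.2],[0,0,0,0,0,0,3.2]]' 40
python3 go.py .5727 .189 .04 110
```

```text
clock: 7.5
tcp_pos: [0.5738, 0.1889, 0.0414]
orientation: [0.001, 0.573, 0.82, 0.001]
wrist_force: [0.5, -0.3, 5.3]
finger_gap: 0.0356
psi now 110.12745132300834 J6 80.48854690156286 pos [0.5738 0.1889 0.0414] F [ 0.5 -0.3  5.3] T [-0.   -0.    0.04] gap 0.0356
d in tool now cm [ 0.05 -0.1   0.14] in goal frame [ 0.05 -0.1   0.14] rot deg [0.13 0.03 0.13]
```

```bash
cat > s.py <<'E'
from h import *
st=get_state();M=Rq(st['orientation']).as_matrix();print('psi %.2f'%np.degrees(np.arctan2(M[1,0],M[0,0])),np.round(st['tcp_pos'],4),'F',np.round(st['wrist_force'],1),'T',np.round(st['ft_torque'],2),'tau6 %.2f'%st['tau'][5],'gap %.4f'%st['finger_gap'],'t',st['clock'])
E
python3 -m inch '[[0,0,0,0,0,4,3.2],[0,0,0,0,0,4,3.2]]';python3 s.py
python3 -m inch '[[0,0,0,0,0,4,3.2],[0,0,0,0,0,4,3.2]]';python3 s.py
python3 -m inch '[[0,0,0,0,0,4,3.2]]';python3 s.py
```

```text
clock: 7.7
tcp_pos: [0.574, 0.189, 0.0415]
orientation: [0.001, 0.629, 0.777, 0.001]
wrist_force: [1.3, 1.3, 5.4]
finger_gap: 0.0356
psi 101.98 [0.574  0.189  0.0415] F [1.3 1.3 5.4] T [ 0.08 -0.16  0.14] tau6 -0.59 gap 0.0356 t 7.7
clock: 7.9
tcp_pos: [0.5743, 0.189, 0.0415]
orientation: [0.001, 0.682, 0.731, 0.001]
wrist_force: [1.9, 0.5, 5.9]
finger_gap: 0.0356
psi 93.97 [0.5743 0.189  0.0415] F [1.9 0.5 5.9] T [ 0.09 -0.26  0.13] tau6 -0.57 gap 0.0356 t 7.9
clock: 8.0
tcp_pos: [0.5744, 0.189, 0.0414]
orientation: [0.001, 0.707, 0.707, 0.001]
wrist_force: [1.6, -0.1, 4.9]
finger_gap: 0.0359
psi 89.97 [0.5744 0.189  0.0414] F [ 1.6 -0.1  4.9] T [ 0.12 -0.32  0.15] tau6 -0.57 gap 0.0359 t 8.0
```

```bash
python3 -m inch '[[0,0,0,0,0,2,3.2]]'>/dev/null;python3 s.py
python3 -m inch '[[0,0,0,0,0,2,3.2]]'>/dev/null;python3 s.py
python3 -m inch '[[0,0,0,0,0,2,3.2]]'>/dev/null;python3 s.py
python3 -m inch '[[0,0,0,0,0,2,3.2]]'>/dev/null;python3 s.py
```

```text
psi 88.01 [0.5745 0.189  0.0415] F [2.4 1.5 4.7] T [ 0.06 -0.37  0.21] tau6 -0.00 gap 0.0359 t 8.1
psi 86.05 [0.5745 0.1891 0.0414] F [2.2 0.4 4.5] T [ 0.09 -0.42  0.15] tau6 -0.20 gap 0.0356 t 8.2
psi 84.05 [0.5746 0.189  0.0415] F [2.1 1.  4.3] T [ 0.1  -0.4   0.18] tau6 -0.21 gap 0.0358 t 8.3
psi 82.05 [0.5747 0.189  0.0415] F [2.7 1.5 5. ] T [ 0.06 -0.46  0.15] tau6 -0.21 gap 0.0359 t 8.4
```

```bash
python3 -m inch '[[0,0,0,0,0,2,3.2]]'>/dev/null;python3 s.py
python3 -m inch '[[0,0,0,0,0,2,3.2]]'>/dev/null;python3 s.py
python3 -m inch '[[0,0,0,0,0,2,3.2]]'>/dev/null;python3 s.py
```

```text
psi 80.05 [0.5747 0.189  0.0415] F [2.8 1.2 2.7] T [ 0.03 -0.49  0.14] tau6 -0.21 gap 0.0358 t 8.5
psi 78.05 [0.5748 0.189  0.0415] F [2.6 0.4 3.8] T [ 0.05 -0.57  0.12] tau6 -0.21 gap 0.0357 t 8.6
psi 76.05 [0.5749 0.189  0.0415] F [3.6 0.1 3.1] T [ 0.06 -0.5   0.22] tau6 -0.21 gap 0.0358 t 8.7
```

```bash
for k in 1; do python3 -m inch '[[0,0,0,0,0,2,3.2]]'>/dev/null;python3 s.py
python3 -m inch '[[0,0,0,0,0,2,3.2]]'>/dev/null;python3 s.py
python3 -m inch '[[0,0,0,0,0,2,3.2]]'>/dev/null;python3 s.py;done
```

```text
psi 74.05 [0.5749 0.189  0.0415] F [3.3 1.3 3.3] T [ 0.09 -0.49  0.1 ] tau6 -0.21 gap 0.0356 t 8.8
psi 72.04 [0.575  0.1889 0.0415] F [ 2.9 -0.5  3.7] T [ 0.05 -0.63  0.15] tau6 -0.21 gap 0.0353 t 8.9
psi 70.04 [0.5751 0.1889 0.0415] F [ 3.4 -0.5  2.8] T [-0.07 -0.67  0.15] tau6 -0.21 gap 0.0357 t 9.0
```

```bash
python3 -m inch '[[0,0,0,0,0,2,3.2]]'>/dev/null;python3 s.py
python3 -m inch '[[0,0,0,0,0,2,3.2]]'>/dev/null;python3 s.py
```

```text
psi 68.08 [0.5751 0.1889 0.0415] F [3.5 0.1 3.8] T [-0.08 -0.68  0.73] tau6 0.43 gap 0.0356 t 9.1
psi 66.11 [0.5752 0.1889 0.0415] F [ 3.1 -0.6  3.3] T [-0.11 -0.67  0.76] tau6 0.37 gap 0.0356 t 9.2
```

The torque stepped from 0.15 to 0.75 N m between ψ 70° and 68°, so the nut has bitten. I'll carry it a little further and then look.

```bash
python3 -m inch '[[0,0,0,0,0,1.5,3.2],[0,0,0,0,0,1.5,3.2],[0,0,0,0,0,0,3.2]]'>/dev/null;python3 s.py
python3 - <<'E'
from h import *
st=get_state();p=vision.read_camera('wrist');save(p,'w5')
c=np.array([.574,.189])
for d in tip_of(p,'pointer_tip'):X=at_z(p,d['location'],.027,st)[:2]-c;print(d['confidence'],d['location'],np.hypot(*X),np.degrees(np.arctan2(X[1],X[0])))
E
```

```text
psi 63.07 [0.5752 0.1888 0.0414] F [4.8 0.  4.4] T [-0.15 -1.06  0.48] tau6 0.61 gap 0.0358 t 9.5
0.79 [373.6, 201.3] 0.0382958314302655 10.992948001361116
```

View pics/w5.png

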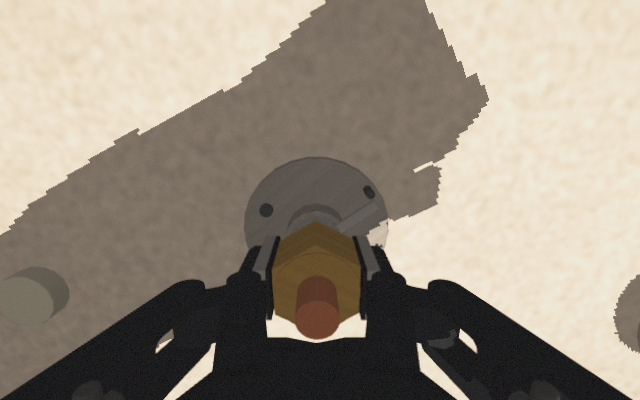

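Pointer is off the first peg (368,192), now at about (378,215) in the picture. Release, rise and look from above.

```bash
python3 -m inch '[[0,0,0,0,0,0,6],[0,0,0,0,0,0,6],[0,0,0,0,0,0,6],[0,0,-0.5,0,0,0,6],[0,0,-1.5,0,0,0,6]]'>/dev/null;python3 s.py
python3 -m inch '[[0,0,-4,0,0,0,6],[-1,0,-4,0,0,0,6],[-3,0,-4,0,0,0,6],[-3,0,-4,0,0,0,6],[0,0,0,0,0,0,6]]'>/dev/null
python3 -m inch '[[0,0,0,0,0,0,6]]'>/dev/null;python3 s.py
python3 - <<'E'
from h import *
st=get_state();p=vision.read_camera('wrist')
print(nutfit(p,st,(.5735,.189)))
P=cloud(p,st);m=(np.hypot(P[...,0]-.5735,P[...,1]-.189)<.014)&(P[...,2]>.086)&(P[...,2]<.098);c=P[m].mean(0)[:2];print('stub',c)
u,v=proj(p,[c[0],c[1],.03],st);u,v=int(u),int(v);print(u-70,v-70)
save(p,'w6z',(u-70,max(v-70,0),u+70,v+70),4)
for d in tip_of(p,'pointer_tip'):X=at_z(p,d['location'],.027,st)[:2]-c;print(d['confidence'],d['location'],np.hypot(*X),np.degrees(np.arctan2(X[1],X[0])))
E
```

```text
psi 63.11 [0.5709 0.1884 0.0588] F [-0.9 -0.6 -0.1] T [ 0.02  0.01 -0.04] tau6 0.00 gap 0.0600 t 10.1
psi 63.05 [0.5416 0.1258 0.2219] F [-0.  -0.4  0.1] T [ 0.01 -0.03 -0.07] tau6 -0.02 gap 0.0600 t 10.7
(array([0.573     , 0.18932963]), (np.float64(0.03485602260926902), np.float64(2.0)), (np.float64(0.0368142723879419), np.float64(36.5)))
stub [0.57292039 0.18911119]
246 39
0.75 [348.4, 83.8] 0.04173302664432009 10.873327997257396
0.72 [319.1, 110.9] 0.003053465325519763 -53.924410453475794
```

View pics/w6z.png

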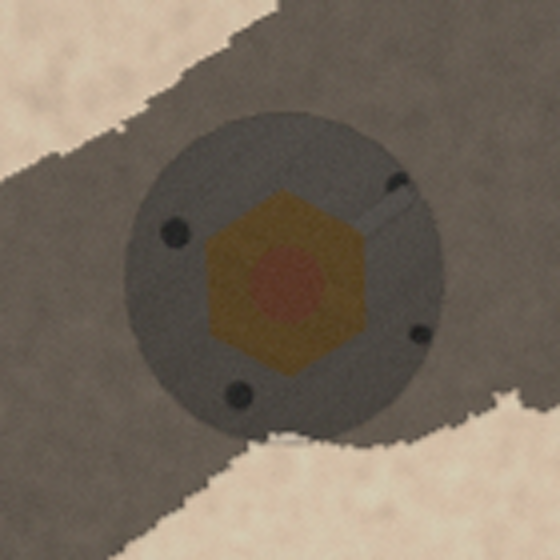

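Run:
```python
from h import *
st=get_state();p=vision.read_camera('wrist');o=np.array([246,39]);c=np.array([.5729,.1891])
for n,q,z in [('peg1',(398,182),.014),('peg2',(420,334),.014),('ptr tip',(408,196),.029),('ptr mid',(385,216),.029),('b1',(176,233),.008),('b2',(239,395),.008)]:
    X=at_z(p,o+np.array(q)/4-.4,z,st)[:2]-c;print(n,np.round(np.hypot(*X),4),np.degrees(np.arctan2(X[1],X[0])))
# flange centre
P=cloud(p,st);m=(np.hypot(P[...,0]-c[0],P[...,1]-c[1])<.06)&(P[...,2]>.004)&(P[...,2]<.012)&(p['depth']>0)
q=P[m];print(q[:,:2].min(0),q[:,:2].max(0),(q[:,:2].min(0)+q[:,:2].max(0))/2)
```

```text
peg1 0.0384 15.160576575070136
peg2 0.0382 -47.80982385122493
ptr tip 0.0366 8.55389259998866
ptr mid 0.0291 7.372637037127332
b1 0.0341 130.7471314564762
b2 0.0341 -142.29042803660974
[0.52789874 0.14469509] [0.6174513  0.23360694] [0.57267502 0.18915102]
```

```bash
python3 -m inch '[[0,0,0,0,0,-8.5,6],[0,0,0,0,0,-8.5,6],[0,0,0,0,0,-8.5,6],[0,0,0,0,0,-8.5,6],[0,0,0,0,0,-8.5,6]]'>/dev/null
python3 -m inch '[[0,0,0,0,0,-8.5,6],[0,0,0,0,0,-8.5,6],[0,0,0,0,0,-8.5,6],[0,0,0,0,0,-8.5,6],[0,0,0,0,0,-8.5,6]]'>/dev/null
python3 -m inch '[[0,0,0,0,0,-8.5,6],[0,0,0,0,0,-8.5,6],[0,0,0,0,0,-8.5,6],[0,0,0,0,0,-8.5,6],[0,0,0,0,0,-8.5,6]]'>/dev/null
python3 go.py .525 0 .22 192
```

```text
psi now -168.96838308691375 J6 -6.100389705934974 pos [0.5404 0.1269 0.2182] F [-0.2  0.2  1. ] T [-0.01  0.01  0.04] gap 0.0597
d in tool now cm [  3.94 -12.16  -0.16] in goal frame [  4.14 -12.09  -0.18] rot deg [ 0.02 -0.21 -0.97]
```

```bash
python3 -m inch '[[1,-3,0,0,0,0,6],[1,-3,0,0,0,0,6],[1,-3,0,0,0,0,6],[1,-3,0,0,0,0,6],[0,0,0,0,0,0,6]]'>/dev/null
python3 -m inch '[[0,0,0,0,0,0,6]]'>/dev/null
python3 s.py
python3 - <<'E'
from h import *
st=get_state();p=vision.read_camera('wrist');save(p,'w7')
for l,z in [('wrench_grip',.035),('rest_mid',.03),('wrench',.03)]:
        for d in tip_of(p,l)[:3]: print(l,round(d['confidence'],2),np.round(d['location'],1),np.round(at_z(p,d['location'],z,st),4)[:2])
s=silhouettes(p,'wrench')
P=cloud(p,st);
for d in s[:1]:
    m=d['mask'].astype(bool);print(d['confidence'],m.sum())
    q=P[m&(p['depth']>0)];print('z',np.percentile(q[:,2],[5,50,95]))
    X=q[(q[:,2]>.033)&(q[:,2]<.048)][:,:2]
    vx,vy,x0,y0=cv2.fitLine(X.astype(np.float32),cv2.DIST_HUBER,0,.001,.001).ravel();print('line',vx,vy,x0,y0,np.degrees(np.arctan2(vy,vx)))
    u=np.array([vx,vy]);t=(X-[x0,y0])@u;w=(X-[x0,y0])@np.array([-vy,vx])
    h=t<np.median(t) if vx>0 else t>np.median(t)
    X=X[h];vx,vy,x0,y0=cv2.fitLine(X.astype(np.float32),cv2.DIST_HUBER,0,.001,.001).ravel();print('half',vx,vy,x0,y0,np.degrees(np.arctan2(vy,vx)))
    print('ext',t.min(),t.max(),[x0,y0])
E
```

```text
psi -169.43 [0.5235 0.0011 0.2189] F [-0.1  0.3 -1. ] T [ 0.03 -0.02 -0.05] tau6 -0.03 gap 0.0601 t 12.95
wrench_grip 0.59 [308.3 116.9] [ 0.4618 -0.0162]
wrench_grip 0.2 [479.1 259.3] [0.5843 0.2094]
rest_mid 0.56 [303.7 116.1] [ 0.4621 -0.0212]
wrench 0.88 [311.2 120.9] [ 0.4654 -0.0126]
0.55 4125
z [0.03806035 0.03960881 0.04089679]
line 0.9814025 0.19196118 0.46988058 -0.0106175635 11.067259
half 0.9825245 0.18613333 0.41265556 -0.021841122 10.727216
ext -0.11348420889435204 0.11213082462044013 [np.float32(0.41265556), np.float32(-0.021841122)]
```

View pics/w7.png

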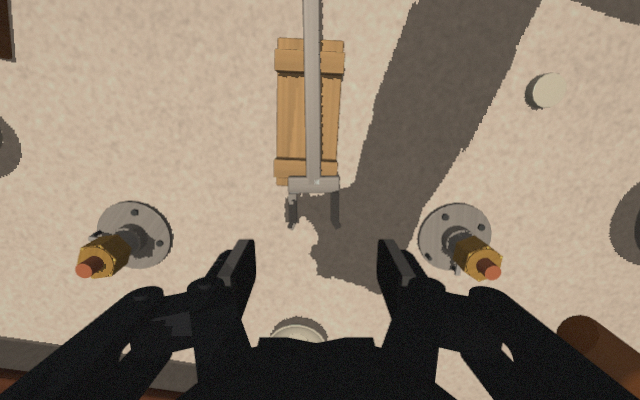

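Run:
```python
from h import *
st=get_state();p=vision.read_camera('wrist');save(p,'w7z',(260,150,370,240),6)
a=at_z(p,(312,120),.04,st);h=at_z(p,(315,184),.04,st);b=at_z(p,(313,160),.04,st);t=at_z(p,(312,20),.04,st)
print(a,b,t,h)
for q in [(314,178),(315,191),(290,219),(336,222)]:print(q,at_z(p,q,.04,st))
for r in (20,60,100,140,165):
    row=np.where(cloud(p,st)[r,290:345,2]>.0355)[0]+290;print(r,row.min(),row.max(),at_z(p,((row.min()+row.max())/2,r),.04,st)[:2], 'w',np.hypot(*(at_z(p,(row.max()+.5,r),.04,st)-at_z(p,(row.min()-.5,r),.04,st))[:2]))
```

```text
[ 0.46493728 -0.01121089  0.04      ] [ 0.50508555 -0.00264151  0.04      ] [ 0.37578038 -0.02784308  0.04      ] [0.53033656 0.00429725 0.04      ]
(314, 178) [0.52401922 0.00200509 0.04      ]
(315, 191) [0.53803336 0.00575549 0.04      ]
(290, 219) [ 0.57505963 -0.01567525  0.04      ]
(336, 222) [0.56895761 0.03558043 0.04      ]
20 302 318 [ 0.3761312  -0.02968382] w 0.015927629118759414
60 303 319 [ 0.40976327 -0.0224906 ] w 0.016475603472695784
100 304 319 [ 0.44592162 -0.01526935] w 0.016053017748063586
140 305 319 [ 0.48474491 -0.00751456] w 0.015593551821687071
165 305 319 [ 0.51053608 -0.00270103] w 0.01595061802457972
```

View pics/w7z.png

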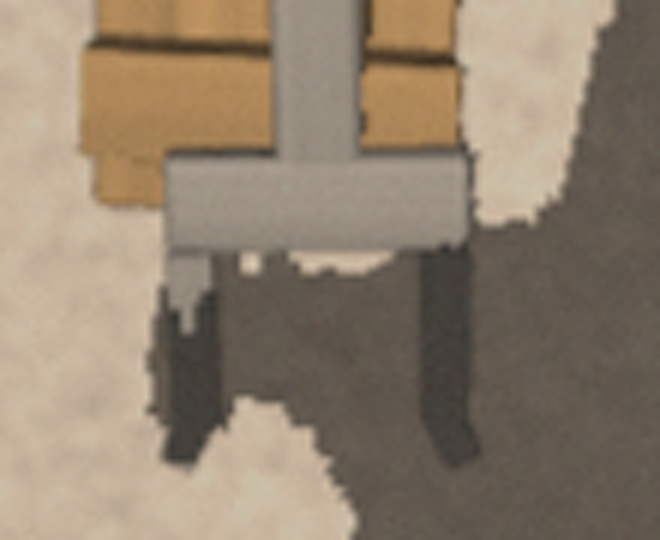

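```bash
python3 go.py .4628 -.012 .10 191.4
python3 -m inch '[[2,0,2,0,0,-0.8,6],[2,0,3,0,0,0,6],[2,0,3,0,0,0,6],[0.2,0.1,3,0,0,0,6],[0,0,0,0,0,0,6]]'>/dev/null
python3 -m inch '[[0,0,0,0,0,0,6]]'>/dev/null
python3 go.py .4628 -.012 .0175 191.4
```

```text
psi now -169.28614385939568 J6 -19.284439209430026 pos [0.524  0.0019 0.2201] F [0.2 0.3 0.7] T [ 0.02 -0.04 -0.04] gap 0.0601
d in tool now cm [ 6.27 -0.23 12.01] in goal frame [ 6.28 -0.16 12.01] rot deg [ 0.01 -0.02 -0.69]
psi now -168.54312093659613 J6 -22.604355447012992 pos [ 0.4632 -0.0097  0.1108] F [ 1.  -0.3  0.1] T [-0.   -0.06 -0.  ] gap 0.0601
d in tool now cm [ 0.08 -0.22  9.33] in goal frame [ 0.08 -0.21  9.33] rot deg [ 0.   -0.01  0.06]
```

```bash
python3 -m inch '[[0.1,-0.2,2,0,0,0,6],[0,0,3,0,0,0,6],[0,0,2,0,0,0,6],[0,0,2,0,0,0,6],[0,0,0.2,0,0,0,6]]'>/dev/null
python3 -m inch '[[0,0,0,0,0,0,6]]'>/dev/null
python3 go.py .4628 -.012 .0175 191.4
python3 - <<'E'
from h import *
p=vision.read_camera('wrist');save(p,'w8')
E
```

```text
psi now -168.5568142838206 J6 -22.89210761637196 pos [ 0.4638 -0.0123  0.0194] F [ 1.1 -0.   1.1] T [ 0.04 -0.   -0.05] gap 0.06
d in tool now cm [0.09 0.05 0.19] in goal frame [0.09 0.05 0.19] rot deg [-0.04  0.08  0.04]
```

View pics/w8.png

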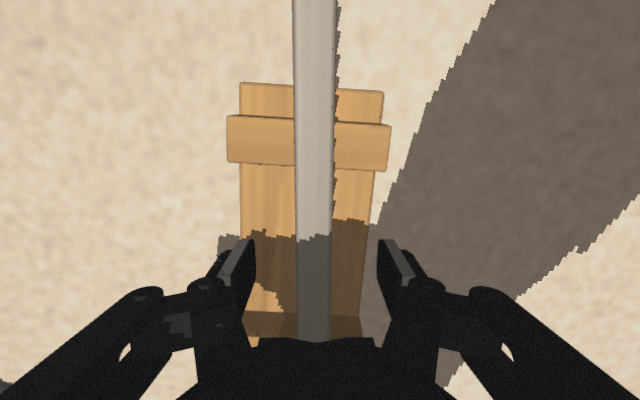

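The fingers straddle the handle (cols 295–332) over the gap in the rest. Closing.

```bash
python3 -m inch '[[0,0,0.2,0,0,0,1],[0,0,0,0,0,0,1],[0,0,0,0,0,0,1],[0,0,0,0,0,0,1],[0,0,0,0,0,0,1]]' 80 >/dev/null
python3 -m inch '[[0,0,0,0,0,0,1],[0,0,0,0,0,0,1]]' >/dev/null
python3 s.py
```

```text
psi -168.60 [ 0.463  -0.0126  0.0172] F [-1.3 -1.2  4.5] T [-0.09  0.2  -0.08] tau6 -0.10 gap 0.0143 t 15.2
```

```bash
python3 -m inch '[[0,0,-2,0,0,0,1],[0,0,-2,0,0,0,1],[0,0,-2,0,0,0,1],[0,0,-2,0,0,0,1],[0,0,0,0,0,0,1]]'
python3 -m inch '[[0,0,0,0,0,-7.4,1],[0,0,0,0,0,-7.4,1],[0,0,0,0,0,-7.4,1],[0,0,0,0,0,-7.4,1],[0,0,0,0,0,-7.4,1]]'
python3 -m inch '[[0,0,0,0,0,-7.4,1],[0,0,0,0,0,-7.4,1],[0,0,0,0,0,0,1]]'
python3 go.py .4986 .042 .0422 243.0
python3 - <<'E'
from h import *
st=get_state();p=vision.read_camera('wrist');save(p,'w9')
p=vision.read_camera('scene');save(p,'s9',(240,100,480,260),3)
E
```

```text
clock: 15.7
tcp_pos: [0.464, -0.0126, 0.0985]
orientation: [0.002, -0.099, 0.995, -0.001]
wrist_force: [0.1, 0.6, -3.0]
finger_gap: 0.0145
clock: 16.2
tcp_pos: [0.4613, -0.0121, 0.0948]
orientation: [-0.001, -0.413, 0.911, 0.001]
wrist_force: [-0.2, 0.2, -2.4]
finger_gap: 0.0143
clock: 16.5
tcp_pos: [0.4614, -0.0121, 0.095]
orientation: [-0.001, -0.524, 0.852, 0.001]
wrist_force: [-0.1, 0.4, -2.5]
finger_gap: 0.0143
psi now -116.7635726906382 J6 -74.71005902258526 pos [ 0.4614 -0.0121  0.095 ] F [-0.1  0.4 -2.5] T [-0.05  0.05  0.  ] gap 0.0143
d in tool now cm [-6.51 -0.9   5.27] in goal frame [-6.51 -0.86  5.28] rot deg [ 0.11 -0.04  0.24]
```

View pics/s9.png

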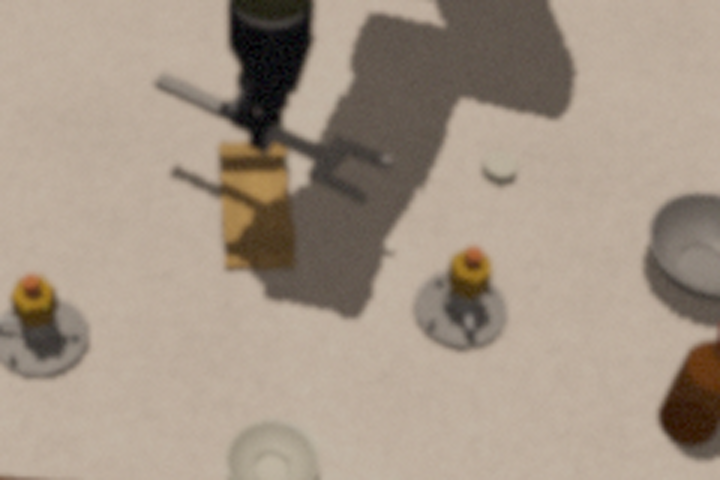

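View pics/w9.png

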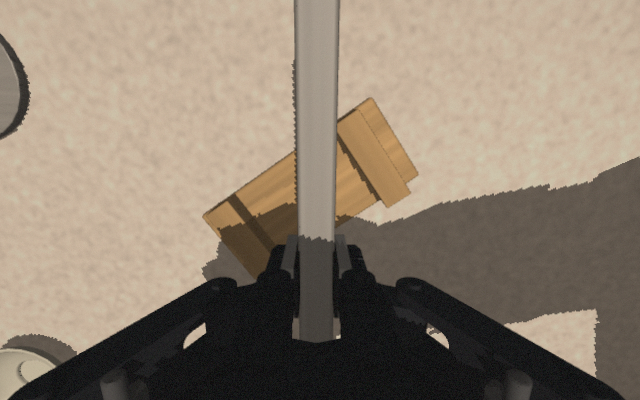

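The spanner is held straight in line with the hand (handle cols 294–338). Checking its tilt and yaw.

```bash
cat > sp.py <<'E'
from h import *
st=get_state();p=vision.read_camera('wrist');P=cloud(p,st)
pts=[]
for r in range(5,225,5):
    z=P[r,290:345,2];m=P[r,290:345,2]>st['tcp_pos'][2]+.012
    c=np.where(m)[0]+290
    if len(c)>10: pts.append(np.r_[at_z(p,((c[0]+c[-1])/2,r),np.median(z[m]),st)[:2],np.median(z[m])])
pts=np.array(pts);a=pts[0];b=pts[-1];L=np.hypot(*(a-b)[:2])
f=np.polyfit(np.hypot(*(pts-b)[:,:2].T),pts[:,2],1)
d=cv2.fitLine(pts[:,:2].astype(np.float32),cv2.DIST_L2,0,.001,.001).ravel()
M=Rq(st['orientation']).as_matrix()
print('handle z near/far %.4f %.4f tilt %.2f deg'%(b[2],a[2],np.degrees(f[0])),'yaw %.2f'%(np.degrees(np.arctan2(d[1],d[0]))),'lateral of TCP from line mm %.2f'%(1e3*((st['tcp_pos'][:2]-d[2:])@np.array([-d[1],d[0]]))),'psi %.2f'%np.degrees(np.arctan2(M[1,0],M[0,0])), 'tcp z %.4f'%st['tcp_pos'][2])
E
python3 sp.py
```

```text
handle z near/far 0.1178 0.1182 tilt 0.27 deg yaw 63.04 lateral of TCP from line mm -1.89 psi -116.96 tcp z 0.0954
```

```bash
python3 go.py .4964 .0425 .0425 243.0
python3 -m inch '[[-2.1,-0.3,0,0,0,0,1],[-2.1,-0.3,0,0,0,0,1],[-2.2,-0.2,1,0,0,0,1],[0,0,2.2,0,0,0,1],[0,0,2,0,0,0,1]]'
python3 -m inch '[[0,0,0,0,0,0,1]]'>/dev/null
python3 go.py .4964 .0425 .0425 243.0
```

```text
psi now -116.93191476370733 J6 -74.54121894559788 pos [ 0.4618 -0.0121  0.0956] F [-0.6  1.  -2.4] T [-0.13  0.03  0.  ] gap 0.0146
d in tool now cm [-6.44 -0.61  5.3 ] in goal frame [-6.44 -0.6   5.31] rot deg [ 0.06 -0.02  0.07]
clock: 17.15
tcp_pos: [0.4989, 0.0419, 0.0436]
orientation: [0.0, -0.524, 0.852, -0.0]
wrist_force: [-0.4, -0.1, -3.2]
finger_gap: 0.0142
psi now -116.85019826160264 J6 -67.58939691712082 pos [0.4957 0.0417 0.0416] F [-1.5  1.2 -2.7] T [-0.    0.12  0.03] gap 0.0143
d in tool now cm [-0.1  -0.02 -0.09] in goal frame [-0.1  -0.03 -0.09] rot deg [ 0.3  -0.13  0.15]
```

Run:
```python
from h import *
p=vision.read_camera('top');im=cv2.resize(p['pixels'][180:270,220:340,::-1],None,fx=5,fy=5,interpolation=cv2.INTER_CUBIC)
p2=vision.read_camera('scene');im2=cv2.resize(p2['pixels'][150:225,330:430,::-1],None,fx=6,fy=6,interpolation=cv2.INTER_CUBIC)
cv2.imwrite('pics/ts1.png',im);cv2.imwrite('pics/ts2.png',im2)
```

```text
(no output)
```

View pics/ts1.png

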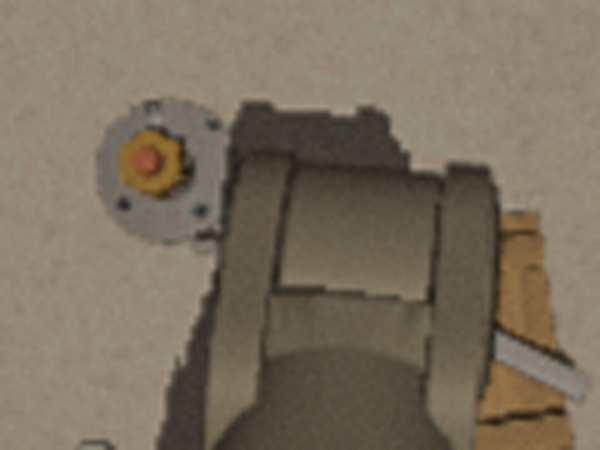

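View pics/ts2.png

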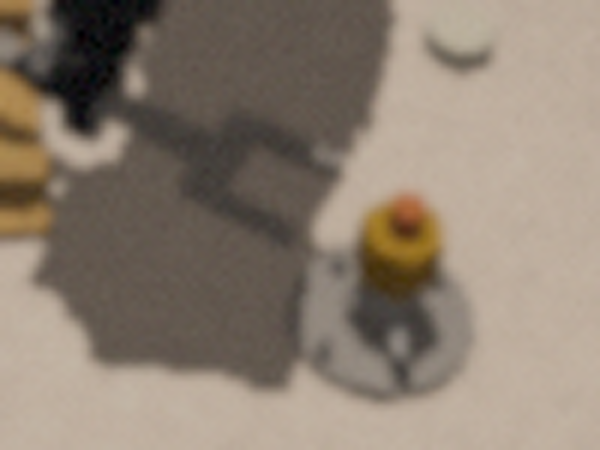

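The scene view shows the slot between prongs (335,155) and (290,240) facing the nut at (400,245). Sliding on slowly.

```bash
python3 -m inch '[[-0.8,0,0,0,0,0,1],[-0.8,0,0,0,0,0,1],[-0.8,0,0,0,0,0,1],[-0.6,0,0,0,0,0,1]]'>/dev/null;python3 s.py
python3 -m inch '[[-0.5,0,0,0,0,0,1],[-0.5,0,0,0,0,0,1]]'>/dev/null;python3 s.py
```

```text
psi -116.76 [0.5128 0.0689 0.0449] F [ 0.6  0.  -3. ] T [-0.07 -0.   -0.01] tau6 -0.08 gap 0.0141 t 17.75
psi -116.77 [0.5165 0.0775 0.0443] F [-0.3 -2.  -2.7] T [-0.29 -0.03 -0.02] tau6 -0.14 gap 0.0141 t 17.95
```

```bash
python3 -m inch '[[-0.5,0,0,0,0,0,1],[-0.5,0,0,0,0,0,1]]'>/dev/null;python3 s.py
python3 go.py .5258 .1001 .0425 243
```

```text
psi -116.94 [0.52   0.0838 0.0439] F [ -1.6 -10.4  -1.7] T [-1.87  0.19 -0.57] tau6 -0.68 gap 0.0145 t 18.15
psi now -116.93625412374297 J6 -62.46226496054183 pos [0.52   0.0838 0.0439] F [ -1.6 -10.4  -1.7] T [-1.87  0.19 -0.57] gap 0.0145
d in tool now cm [-1.71  0.23  0.13] in goal frame [-1.71  0.23  0.14] rot deg [-0.04 -0.34  0.06]
```

```bash
python3 -m inch '[[1,0,0,0,0,0,1],[0,0,0,0,0,0,1],[0,0,0,0,0,0,1]]'>/dev/null;python3 s.py
python3 go.py .5184 .0855 .0425 243
python3 -m inch '[[0,0,0,0,0,0,1],[0,0,0,0,0,0,1]]'>/dev/null;python3 s.py
python3 go.py .5258 .1001 .0425 243
```

```text
psi -116.80 [0.516  0.077  0.0442] F [-1.  -0.3 -2.1] T [-0.01 -0.   -0.02] tau6 -0.01 gap 0.0140 t 18.45
psi now -116.80386473547078 J6 -63.55611649878228 pos [0.516  0.077  0.0442] F [-1.  -0.3 -2.1] T [-0.01 -0.   -0.02] gap 0.014
d in tool now cm [-0.87  0.17  0.17] in goal frame [-0.87  0.17  0.17] rot deg [0.04 0.02 0.2 ]
psi -116.77 [0.5164 0.0771 0.0443] F [ 0.4  0.  -2.3] T [-0.03  0.01 -0.06] tau6 -0.00 gap 0.0139 t 18.65
psi now -116.77230380467675 J6 -63.55188293761332 pos [0.5164 0.0771 0.0443] F [ 0.4  0.  -2.3] T [-0.03  0.01 -0.06] gap 0.0139
d in tool now cm [-2.47  0.2   0.18] in goal frame [-2.47  0.21  0.18] rot deg [-0.    0.01  0.23]
```

```bash
python3 -m inch '[[0,0.2,0.15,0,0,0.2,1],[0,0,0,0,0,0,1],[0,0,0,0,0,0,1]]'>/dev/null
python3 go.py .5258 .1001 .0425 243
python3 -m inch '[[-0.5,0,0,0,0,0,1],[-0.3,0,0,0,0,0,1]]'>/dev/null;python3 s.py
```

```text
psi now -116.97350241174456 J6 -63.24812195370471 pos [0.5146 0.078  0.0428] F [-0.2 -0.6 -2.4] T [-0.15 -0.06 -0.03] gap 0.0141
d in tool now cm [-2.48  0.    0.03] in goal frame [-2.48  0.    0.03] rot deg [-0.01 -0.01  0.03]
psi -117.10 [0.5183 0.0836 0.0428] F [ -1.  -10.4  -3.2] T [-1.89  0.17 -0.64] tau6 -0.65 gap 0.0141 t 19.15
```

```bash
python3 -m inch '[[-0.3,0,0,0,0,0,1],[0,0,0,0,0,0,1]]'>/dev/null;python3 s.py
python3 go.py .5258 .1001 .0425 243
```

```text
psi -117.13 [0.5196 0.0856 0.0427] F [-0.5 -9.6 -2.5] T [-1.82  0.06 -0.6 ] tau6 -0.57 gap 0.0143 t 19.35
psi now -117.12616450924267 J6 -62.08117059834212 pos [0.5196 0.0856 0.0427] F [-0.5 -9.6 -2.5] T [-1.82  0.06 -0.6 ] gap 0.0143
d in tool now cm [-1.57  0.11  0.01] in goal frame [-1.57  0.1   0.02] rot deg [-0.1  -0.28 -0.13]
```

```bash
python3 -m inch '[[1.2,0,0,0,0,0,1],[0,-0.35,0,0,0,0.1,1],[0,0,0,0,0,0,1],[0,0,0,0,0,0,1]]'>/dev/null
python3 go.py .5258 .1001 .0425 243
python3 -m inch '[[-0.5,0,0,0,0,0,1],[-0.3,0,0,0,0,0,1]]'>/dev/null;python3 s.py
python3 -m inch '[[-0.3,0,0,0,0,0,1],[0,0,0,0,0,0,1]]'>/dev/null;python3 s.py
python3 go.py .5258 .1001 .0425 243
```

```text
psi now -117.06790088930417 J6 -63.42385954691389 pos [0.5175 0.0757 0.0428] F [-0.5 -0.5 -3. ] T [ 0.01  0.05 -0.01] gap 0.0145
d in tool now cm [-2.55  0.37  0.03] in goal frame [-2.55  0.36  0.03] rot deg [ 0.    0.03 -0.07]
psi -117.06 [0.5212 0.0832 0.0428] F [ 0.9  0.1 -2.2] T [-0.04 -0.   -0.03] tau6 -0.04 gap 0.0143 t 19.95
psi -117.09 [0.5215 0.0845 0.0424] F [-2.4 -5.1 -1.9] T [-0.98  0.38 -0.08] tau6 -0.05 gap 0.0140 t 20.15
psi now -117.0938390916025 J6 -62.3137799404254 pos [0.5215 0.0845 0.0424] F [-2.4 -5.1 -1.9] T [-0.98  0.38 -0.08] gap 0.014
d in tool now cm [-1.59  0.32 -0.01] in goal frame [-1.59  0.32 -0.01] rot deg [ 0.02 -0.2  -0.09]
```

```bash
python3 -m inch '[[-0.2,0,0,0,0,0,1],[0,0,0,0,0,0,1]]'>/dev/null;python3 s.py
python3 -m inch '[[-0.2,0,0,0,0,0,1],[0,0,0,0,0,0,1]]'>/dev/null;python3 s.py
python3 sp.py
```

```text
psi -117.16 [0.5213 0.085  0.0422] F [ -4.1 -10.4  -0.9] T [-1.75  0.7  -0.12] tau6 -0.12 gap 0.0143 t 20.35
psi -117.22 [0.5212 0.0854 0.0419] F [ -6.  -14.2  -0.5] T [-2.56  1.05 -0.21] tau6 -0.17 gap 0.0143 t 20.55
handle z near/far 0.0640 0.0638 tilt -0.15 deg yaw 62.35 lateral of TCP from line mm -1.83 psi -117.22 tcp z 0.0419
```

Run:
```python
from h import *
p2=vision.read_camera('scene');im2=cv2.resize(p2['pixels'][160:225,340:430,::-1],None,fx=8,fy=8,interpolation=cv2.INTER_CUBIC)
cv2.imwrite('pics/ts3.png',im2)
p2=vision.read_camera('top');im2=cv2.resize(p2['pixels'][185:245,220:300,::-1],None,fx=8,fy=8,interpolation=cv2.INTER_CUBIC)
cv2.imwrite('pics/ts4.png',im2)
```

```text
(no output)
```

View pics/ts3.png

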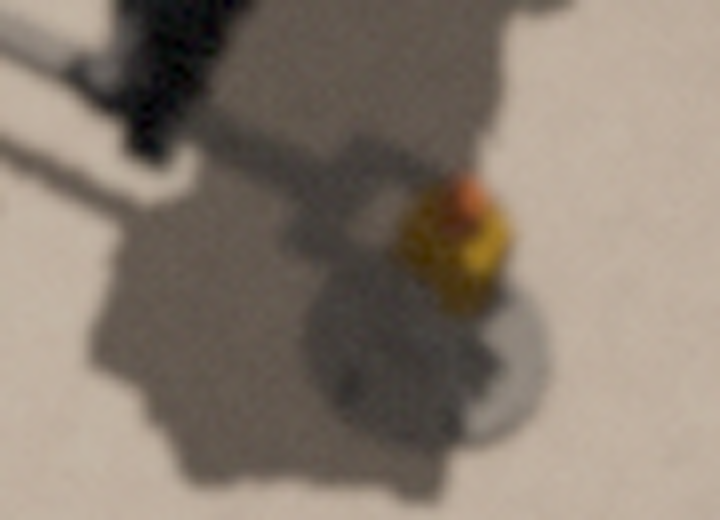

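View pics/ts4.png

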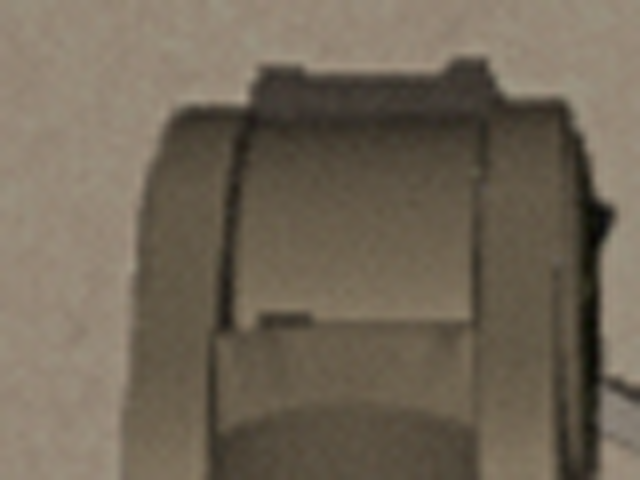

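Run:
```python
from h import *
p=vision.read_camera('scene');c=p['pixels'][160:225,340:430,::-1].astype(float)
c=np.clip((c-20)*2.2,0,255).astype(np.uint8)
im=cv2.resize(c,None,fx=8,fy=8,interpolation=cv2.INTER_LANCZOS4)
# overlay predicted spanner & nut outlines
st=get_state();u=-Rq(st['orientation']).as_matrix()[:2,0];n=np.array([-u[1],u[0]]);t=st['tcp_pos'][:2]
def dr(pts,z,col):
    q=[((np.array(proj(p,[x[0],x[1],z]))-[340,160]+.5)*8).astype(int) for x in pts];cv2.polylines(im,[np.array(q)],True,col,1)
g=t
dr([g+u*a+n*b for a,b in [(-.125,.008),(.06,.008),(.06,.028),(.1125,.028),(.121,.0305),(.121,.022),(.1125,.019),(.0785,.019),(.0785,-.019),(.1125,-.019),(.121,-.022),(.121,-.0305),(.1125,-.028),(.06,-.028),(.06,-.008),(-.125,-.008)]],.065,(0,0,255))
ax=np.array([.573,.1886])
dr([ax+.0208*np.array([np.cos(k),np.sin(k)]) for k in np.radians(63+60*np.arange(6))],.074,(0,255,0))
cv2.imwrite('pics/ts5.png',im)
```

```text
(no output)
```

View pics/ts5.png

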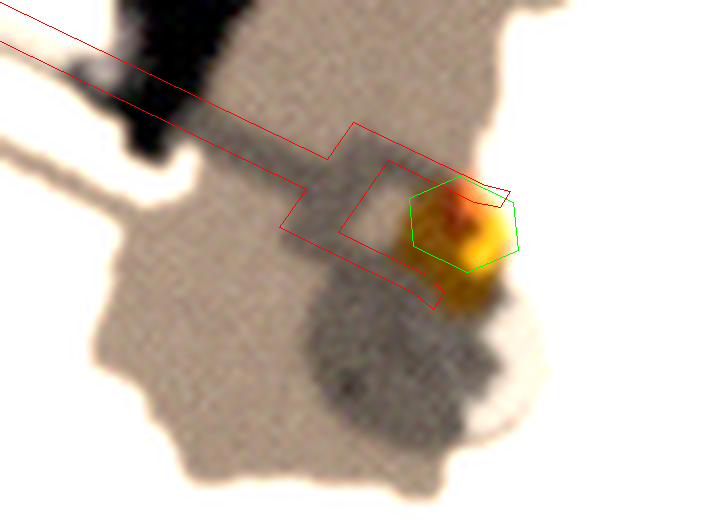

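The moments suggest one prong tip bore on the nut and spun it back slightly. I'll back off and look at the nut.

```bash
python3 -m inch '[[2,0,0,0,0,0,1],[2,0,0,0,0,0,1],[1,0,-3,0,0,0,1],[0,0,-5,0,0,0,1],[0,0,-5,0,0,-8,1]]'>/dev/null;python3 s.py
python3 -m inch '[[0,0,-3,0,0,-8.5,1],[0,0,0,0,0,-8.5,1],[0,0,0,0,0,-8.5,1],[0,0,0,0,0,-8.5,1],[0,0,0,0,0,-8.5,1]]'>/dev/null
python3 -m inch '[[0,0,0,0,0,8.5,1],[0,0,0,0,0,8.5,1]]'>/dev/null
python3 go.py .601 .112 .2 153
```

```text
psi -108.95 [0.5003 0.0444 0.1736] F [ 2.7 -0.5 -2.2] T [ 0.02 -0.15 -0.05] tau6 2.28 gap 0.0143 t 21.25
psi now -83.87715398188743 J6 -100.17672289587301 pos [0.5013 0.0448 0.2028] F [-0.3 -0.2 -2.6] T [-0.01  0.08  0.03] gap 0.0142
d in tool now cm [ -5.62 -10.63   0.28] in goal frame [-5.83 10.52  0.28] rot deg [1.0000e-02 1.0000e-02 1.2312e+02]
```

```bash
python3 -m inch '[[0,0,0,0,0,8.5,1],[0,0,0,0,0,8.5,1],[0,0,0,0,0,8.5,1],[0,0,0,0,0,8.5,1],[0,0,0,0,0,8.5,1]]'>/dev/null
python3 -m inch '[[0,0,0,0,0,8.5,1],[0,0,0,0,0,8.5,1],[0,0,0,0,0,8.5,1],[0,0,0,0,0,8.5,1],[0,0,0,0,0,8.5,1]]'>/dev/null
python3 -m inch '[[0,0,0,0,0,8.5,1],[0,0,0,0,0,8.5,1],[0,0,0,0,0,8.5,1],[0,0,0,0,0,8.5,1],[0,0,0,0,0,4,1]]'>/dev/null
python3 go.py .601 .112 .2 153
```

```text
psi now 153.1873539235564 J6 22.759523448419035 pos [0.5013 0.0448 0.2027] F [-0.3 -0.9 -2.7] T [0.03 0.12 0.03] gap 0.0139
d in tool now cm [-5.87 10.5   0.27] in goal frame [-5.83 10.52  0.27] rot deg [ 0.01 -0.01  0.19]
```

```bash
python3 -m inch '[[-2,3.5,0,0,0,0,1],[-2,3.5,0,0,0,0,1],[-1.9,3.5,0,0,0,0,1],[0,0,0,0,0,0,1],[0,0,0,0,0,0,1]]'>/dev/null
python3 s.py
python3 - <<'E'
from h import *
st=get_state();p=vision.read_camera('wrist');save(p,'w10')
print(nutfit(p,st,(.573,.189)))
P=cloud(p,st);m=(np.hypot(P[...,0]-.573,P[...,1]-.189)<.014)&(P[...,2]>.086)&(P[...,2]<.098);c=P[m].mean(0)[:2];print('stub',c)
for d in tip_of(p,'pointer_tip'):X=at_z(p,d['location'],.027,st)[:2]-c;print(d['confidence'],d['location'],np.hypot(*X),np.degrees(np.arctan2(X[1],X[0])))
u,v=map(int,proj(p,[c[0],c[1],.03],st));print(u-60,v-60);save(p,'w10z',(u-60,max(v-60,0),u+60,v+60),5)
E
```

```text
psi 153.51 [0.601  0.1127 0.2016] F [-0.4 -0.4 -2.1] T [-0.04  0.08 -0.04] tau6 0.02 gap 0.0141 t 23.95
(array([0.57121891, 0.18742863]), (np.float64(0.03544840140572861), np.float64(30.5)), (np.float64(0.03732783389303919), np.float64(0.5)))
stub [0.57229953 0.18816558]
0.69 [389.2, 152.8] 0.03744597225598613 9.065649394080022
0.23 [307.4, 313.5] 0.23292632261658167 -42.445243877524554
310 62
```

View pics/w10.png

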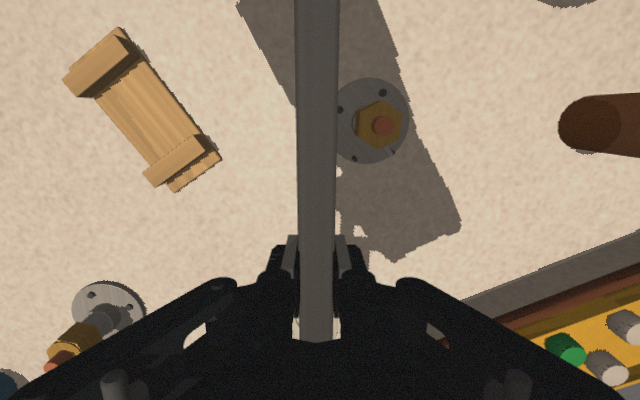

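View pics/w10z.png

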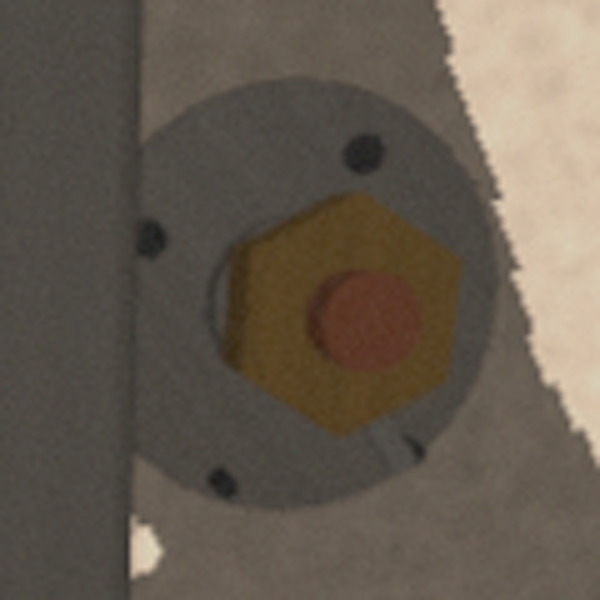

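```bash
python3 - <<'E'
from h import *
st=get_state();p=vision.read_camera('wrist');print(np.round(p['tool_from_camera'],5))
M=Rq(st['orientation'])
P=cloud(p,st);
for r in (10,60,120,180,220):
    m=P[r,290:345,2]>st['tcp_pos'][2]+.012;c=np.where(m)[0]+290
    X=at_z(p,((c[0]+c[-1])/2,r),st['tcp_pos'][2]+.0226,st);print(r,c[0],c[-1],np.round(1e3*M.inv().apply(X-st['tcp_pos']),2))
    print('  width mm',1e3*np.linalg.norm(at_z(p,(c[-1]+.5,r),st['tcp_pos'][2]+.0226,st)-at_z(p,(c[0]-.5,r),st['tcp_pos'][2]+.0226,st)))
E
python3 sp.py
```

```text
[[ 8.9000e-04  9.6157e-01  2.7457e-01  7.1620e-02]
 [ 1.0000e+00 -7.6000e-04 -6.0000e-04  6.5000e-04]
 [-3.7000e-04  2.7457e-01 -9.6157e-01 -1.4238e-01]
 [ 0.0000e+00  0.0000e+00  0.0000e+00  1.0000e+00]]
10 294 338 [104.56   0.73 -22.48]
  width mm 15.550198765627746
60 295 337 [ 88.71   0.74 -22.49]
  width mm 15.496917405333946
120 296 336 [ 67.77   0.77 -22.52]
  width mm 15.566604429730019
180 297 335 [ 44.46   0.79 -22.55]
  width mm 15.63006332156677
220 297 334 [ 27.43   0.6  -22.57]
  width mm 15.806885706387812
handle z near/far 0.2251 0.2258 tilt 0.34 deg yaw -26.68 lateral of TCP from line mm -0.63 psi 153.41 tcp z 0.2028
```

Run:
```python
from h import *
st=get_state();p=vision.read_camera('wrist');o=np.array([310,62])
q=np.array([at_z(p,o+np.array(t)/5-.4,.074,st)[:2] for t in [(355,192),(461,260),(446,382),(340,436)]])
print(q)
for i in range(3):
    d=q[i+1]-q[i];print(np.hypot(*d),(np.degrees(np.arctan2(d[1],d[0])))%60)
print((q[0]+q[3])/2, np.degrees(np.arctan2(*(q[0]-q[3])[::-1]))%60)
```

```text
[[0.55414994 0.1964691 ]
 [0.57245334 0.20828273]
 [0.59036516 0.19820941]
 [0.59070867 0.17795466]]
0.021784772241941357 32.83955395763727
0.020550059362391467 30.64730666393982
0.02025766269028459 30.971612276123977
[0.57242931 0.18721188] 33.14097801745902
```

```bash
python3 -m inch '[[0,0,0,0,0,-8.4,1],[0,0,0,0,0,-8.4,1],[0,0,0,0,0,-8.4,1],[0,0,0,0,0,-8.4,1],[0,0,0,0,0,-8.4,1]]'>/dev/null
python3 -m inch '[[0,0,0,0,0,-8.4,1],[0,0,0,0,0,-8.4,1],[0,0,0,0,0,-8.4,1],[0,0,0,0,0,-8.4,1],[0,0,0,0,0,-8.4,1]]'>/dev/null
python3 -m inch '[[0,0,0,0,0,-8.4,1],[0,0,0,0,0,-8.4,1],[0,0,0,0,0,-8.4,1],[0,0,0,0,0,-8.4,1],[0,0,0,0,0,0,1]]'>/dev/null
python3 go.py .5772 .0224 .0425 271
```

```text
psi now -89.00325743297549 J6 -88.02478271181165 pos [0.6007 0.1112 0.2034] F [ 0.8 -0.  -3.5] T [-0.04  0.   -0.03] gap 0.0141
d in tool now cm [ 8.84  2.51 16.09] in goal frame [ 8.84  2.5  16.09] rot deg [-0.04 -0.01 -0.  ]
```

```bash
python3 -m inch '[[3,0.8,0,0,0,0,1],[3,0.9,1,0,0,0,1],[2.8,0.8,3,0,0,0,1],[0,0,4,0,0,0,1],[0,0,4,0,0,0,1]]'>/dev/null
python3 -m inch '[[0,0,3.5,0,0,0,1],[0,0,0.5,0,0,0,1],[0,0,0,0,0,0,1],[0,0,0,0,0,0,1]]'>/dev/null
python3 go.py .5772 .0224 .0425 271
```

```text
psi now -89.04891016523321 J6 -96.59124235524337 pos [0.5792 0.0231 0.0449] F [ 1.3  0.2 -2.4] T [-0.03 -0.07 -0.04] gap 0.0142
d in tool now cm [0.07 0.2  0.24] in goal frame [0.07 0.2  0.24] rot deg [-0.19 -0.03 -0.05]
```

```bash
python3 -m inch '[[0,0.2,0.2,0,0,0,1],[-1,0,0,0,0,0,1],[-1,0,0,0,0,0,1],[0,0,0,0,0,0,1],[0,0,0,0,0,0,1]]'>/dev/null
python3 go.py .5761 .0871 .0425 271
```

```text
psi now -88.90931052018665 J6 -94.67883652871991 pos [0.5754 0.044  0.041 ] F [ 0.3  0.3 -2.9] T [-0.04 -0.   -0.01] gap 0.0138
d in tool now cm [-4.31 -0.16 -0.15] in goal frame [-4.31 -0.15 -0.15] rot deg [-0.02 -0.02  0.09]
```

```bash
python3 -m inch '[[0,-0.15,-0.15,0,0,0.1,1],[-1,0,0,0,0,0,1],[0,0,0,0,0,0,1],[0,0,0,0,0,0,1]]'>/dev/null
python3 go.py .5761 .0871 .0425 271
```

```text
psi now -89.051360893005 J6 -93.57158284170065 pos [0.5765 0.0536 0.0422] F [-0.1  0.5 -3.3] T [-0.04 -0.02  0.05] gap 0.0139
d in tool now cm [-3.35 -0.01 -0.03] in goal frame [-3.35 -0.01 -0.03] rot deg [ 0.01 -0.01 -0.05]
```

```bash
python3 -m inch '[[-0.5,0,0,0,0,0,1],[-0.3,0,0,0,0,0,1],[0,0,0,0,0,0,1]]'>/dev/null;python3 s.py
python3 -m inch '[[-0.4,0,0,0,0,0,1],[0,0,0,0,0,0,1]]'>/dev/null;python3 s.py
```

```text
psi -89.05 [0.5764 0.0618 0.0422] F [-0.9  0.1 -2.8] T [-0.03 -0.06  0.  ] tau6 0.04 gap 0.0144 t 27.8
psi -89.06 [0.5764 0.0657 0.0423] F [ 0.1  0.3 -3.3] T [-0.05 -0.   -0.01] tau6 0.04 gap 0.0142 t 28.0
```

```bash
python3 -m inch '[[-0.4,0,0,0,0,0,1],[0,0,0,0,0,0,1]]'>/dev/null;python3 s.py
python3 -m inch '[[-0.3,0,0,0,0,0,1],[0,0,0,0,0,0,1]]'>/dev/null;python3 s.py
```

```text
psi -89.06 [0.5763 0.0697 0.0423] F [ 0.4 -0.1 -2.8] T [-0.06  0.03 -0.01] tau6 0.04 gap 0.0146 t 28.2
psi -89.06 [0.5763 0.0726 0.0423] F [-0.5 -0.8 -2.5] T [ 0.02 -0.   -0.03] tau6 0.03 gap 0.0140 t 28.4
```

```bash
python3 -m inch '[[-0.3,0,0,0,0,0,1],[0,0,0,0,0,0,1]]'>/dev/null;python3 s.py
python3 -m inch '[[-0.2,0,0,0,0,0,1],[0,0,0,0,0,0,1]]'>/dev/null;python3 s.py
```

```text
psi -89.06 [0.5762 0.0756 0.0423] F [-0.5 -0.3 -3.5] T [ 0.01  0.05 -0.02] tau6 0.03 gap 0.0142 t 28.6
psi -89.07 [0.5762 0.0775 0.0423] F [ 0.2  0.5 -2.8] T [-0.03  0.02 -0.  ] tau6 0.02 gap 0.0145 t 28.8
```

```bash
python3 -m inch '[[-0.4,0,0,0,0,0,1],[0,0,0,0,0,0,1]]'>/dev/null;python3 s.py
python3 -m inch '[[-0.3,0,0,0,0,0,1],[0,0,0,0,0,0,1]]'>/dev/null;python3 s.py
python3 -m inch '[[-0.2,0,0,0,0,0,1],[0,0,0,0,0,0,1]]'>/dev/null;python3 s.py
```

```text
psi -89.06 [0.5761 0.0817 0.0423] F [ 0.4 -0.  -1.9] T [-0.05 -0.07 -0.02] tau6 0.04 gap 0.0144 t 29.0
psi -89.06 [0.5761 0.0847 0.0423] F [-0.1  0.4 -2.4] T [-0.05  0.    0.  ] tau6 0.03 gap 0.0142 t 29.2
psi -89.07 [0.5761 0.0865 0.0423] F [-1.2  0.6 -2.5] T [-0.02 -0.02 -0.  ] tau6 0.02 gap 0.0143 t 29.4
```

```bash
python3 -m inch '[[-0.2,0,0,0,0,0,1],[0,0,0,0,0,0,1]]'>/dev/null;python3 s.py
python3 -m inch '[[-0.1,0,0,0,0,0,1],[0,0,0,0,0,0,1]]'>/dev/null;python3 s.py
```

```text
psi -89.11 [0.5761 0.0874 0.0423] F [ 0.6 -4.  -2.5] T [-0.97  0.04  0.02] tau6 0.04 gap 0.0143 t 29.6
psi -89.15 [0.5761 0.0876 0.0423] F [-0.8 -7.8 -2.7] T [-1.35  0.08  0.06] tau6 0.05 gap 0.0138 t 29.8
```

```bash
cat > tgt.py <<'E'
import sys,subprocess
from h import *
a=float(sys.argv[1]);t=np.radians(a);ax=np.array([.5743,.1866]);s=.1003
g=ax-s*np.array([np.cos(t),np.sin(t)])
subprocess.run(['python3','go.py',str(g[0]),str(g[1]),'.0425',str(a+180)])
E
python3 -m inch '[[0.25,0,0,0,0,0,1],[-0.04,0.87,0,0,0,5,1],[-0.04,0.87,0,0,0,5,1]]'>/dev/null;python3 s.py; python3 tgt.py 81
```

```text
psi -99.28 [0.5584 0.0883 0.0421] F [ 0.3 -0.4 -3.4] T [-0.09 -0.03  0.12] tau6 -0.86 gap 0.0143 t 30.1
psi now -99.28066399737152 J6 -79.8997944404621 pos [0.5584 0.0883 0.0421] F [ 0.3 -0.4 -3.4] T [-0.09 -0.03  0.12] gap 0.0143
d in tool now cm [ 0.07 -0.03 -0.04] in goal frame [ 0.07 -0.03 -0.04] rot deg [ 0.03  0.05 -0.28]
```

```bash
python3 -m inch '[[0.03,0.85,0,0,0,5,1],[-0.04,0.87,0,0,0,5,1]]'>/dev/null;python3 tgt.py 71
python3 -m inch '[[-0.04,0.87,0,0,0,5,1]]'>/dev/null;python3 tgt.py 66
```

```text
psi now -109.25168875140453 J6 -69.49676227677166 pos [0.5416 0.0924 0.0422] F [ 0.4  0.6 -2.7] T [0.16 0.01 0.18] gap 0.0141
d in tool now cm [ 0.06 -0.02 -0.03] in goal frame [ 0.06 -0.02 -0.03] rot deg [ 0.03  0.1  -0.25]
psi now -114.2489586390285 J6 -64.12837479256001 pos [0.5335 0.0956 0.0423] F [ 0.6  0.6 -2.7] T [ 0.17 -0.08  0.16] gap 0.0141
d in tool now cm [ 0.06 -0.02 -0.02] in goal frame [ 0.06 -0.02 -0.02] rot deg [ 0.03  0.09 -0.25]
```

```bash
python3 -m inch '[[0.03,0.44,0,0,0,2.5,1]]'>/dev/null;python3 s.py
python3 -m inch '[[-0.01,0.44,0,0,0,2.5,1]]'>/dev/null;python3 s.py
python3 -m inch '[[-0.01,0.44,0,0,0,2.5,1]]'>/dev/null;python3 s.py
python3 -m inch '[[-0.01,0.44,0,0,0,2.5,1]]'>/dev/null;python3 s.py;python3 tgt.py 56
```

```text
psi -116.68 [0.5295 0.0975 0.0424] F [ 0.7  1.6 -2.7] T [ 0.24 -0.13  0.1 ] tau6 -0.10 gap 0.0142 t 30.5
psi -119.13 [0.5258 0.0995 0.0424] F [ 0.8  1.6 -3.3] T [ 0.14 -0.09  0.12] tau6 -0.33 gap 0.0145 t 30.6
psi -121.63 [0.522  0.1016 0.0424] F [ 0.4  0.4 -3.6] T [ 0.15 -0.07  0.03] tau6 -0.35 gap 0.0142 t 30.7
psi -124.12 [0.5186 0.1039 0.0424] F [ 2.8  0.4 -2.7] T [ 0.01 -0.43  0.31] tau6 -0.19 gap 0.0145 t 30.8
psi now -124.12287727292255 J6 -53.29490982065111 pos [0.5186 0.1039 0.0424] F [ 2.8  0.4 -2.7] T [ 0.01 -0.43  0.31] gap 0.0145
d in tool now cm [ 0.06  0.01 -0.01] in goal frame [ 0.06  0.01 -0.01] rot deg [-0.    0.11 -0.12]
```

```bash
python3 -m inch '[[0.01,0.44,0,0,0,2.5,1]]'>/dev/null;python3 s.py
python3 -m inch '[[-0.01,0.44,0,0,0,2.5,1]]'>/dev/null;python3 s.py;python3 tgt.py 51
```

```text
psi -126.60 [0.5157 0.1062 0.0426] F [ 3.5 -0.1 -3.7] T [-0.03 -0.44  0.53] tau6 0.02 gap 0.0142 t 30.9
psi -129.10 [0.5122 0.1088 0.0427] F [ 1.8 -0.  -3.1] T [-0.19 -0.41  0.47] tau6 -0.01 gap 0.0145 t 31.0
psi now -129.10247448012777 J6 -47.72587755410463 pos [0.5122 0.1088 0.0427] F [ 1.8 -0.  -3.1] T [-0.19 -0.41  0.47] gap 0.0145
d in tool now cm [0.08 0.07 0.02] in goal frame [0.08 0.07 0.02] rot deg [-0.07  0.13 -0.1 ]
```

```bash
python3 -m inch '[[0,0.9,0,0,0,5,1],[-0.02,0.87,0,0,0,5,1]]'>/dev/null;python3 s.py;python3 tgt.py 41
python3 -m inch '[[-0.02,0.9,0,0,0,5,1],[-0.02,0.9,0,0,0,5,1]]'>/dev/null;python3 s.py;python3 tgt.py 31
```

```text
psi -139.21 [0.4995 0.1208 0.0427] F [ 3.9  0.7 -4.5] T [ 0.07 -0.61  0.53] tau6 -0.54 gap 0.0144 t 31.2
psi now -139.21009701702624 J6 -36.186233623480916 pos [0.4995 0.1208 0.0427] F [ 3.9  0.7 -4.5] T [ 0.07 -0.61  0.53] gap 0.0144
d in tool now cm [0.07 0.05 0.02] in goal frame [0.07 0.05 0.02] rot deg [-0.05  0.19 -0.21]
psi -149.22 [0.4889 0.1351 0.0429] F [ 4.7 -0.6 -4.5] T [-0.22 -0.74  0.42] tau6 -0.65 gap 0.0145 t 31.4
psi now -149.2222680925156 J6 -24.423342952195192 pos [0.4889 0.1351 0.0429] F [ 4.7 -0.6 -4.5] T [-0.22 -0.74  0.42] gap 0.0145
d in tool now cm [0.06 0.02 0.04] in goal frame [0.06 0.02 0.04] rot deg [-0.06  0.21 -0.22]
```

```bash
python3 -m inch '[[-0.02,0.9,0,0,0,5,1],[-0.02,0.9,0,0,0,5,1]]'>/dev/null;python3 s.py;python3 tgt.py 21
python3 -m inch '[[-0.02,0.9,0,0,0,5,1],[-0.02,0.9,0,0,0,5,1]]'>/dev/null;python3 s.py;python3 tgt.py 11
python3 - <<'E'
from h import *
p=vision.read_camera('top');c=p['pixels'][195:235,230:280,::-1];a=cv2.resize(c,None,fx=12,fy=12,interpolation=cv2.INTER_CUBIC);cv2.imwrite('pics/t11.png',a)
p=vision.read_camera('scene');c=p['pixels'][175:220,365:420,::-1];a=cv2.resize(c,None,fx=12,fy=12,interpolation=cv2.INTER_CUBIC);cv2.imwrite('pics/s11.png',a)
E
```

```text
psi -159.24 [0.4811 0.1509 0.043 ] F [ 5.5 -1.6 -4.5] T [-0.36 -0.89  0.39] tau6 -0.72 gap 0.0142 t 31.6
psi now -159.24490418930603 J6 -12.461042926055873 pos [0.4811 0.1509 0.043 ] F [ 5.5 -1.6 -4.5] T [-0.36 -0.89  0.39] gap 0.0142
d in tool now cm [ 0.05 -0.01  0.05] in goal frame [ 0.05 -0.01  0.05] rot deg [-0.06  0.25 -0.25]
psi -169.27 [0.4761 0.1679 0.043 ] F [ 5.9 -2.8 -5.8] T [-0.56 -1.02  0.31] tau6 -0.78 gap 0.0142 t 31.8
psi now -169.26866438722143 J6 -0.39040832693748323 pos [0.4761 0.1679 0.043 ] F [ 5.9 -2.8 -5.8] T [-0.56 -1.02  0.31] gap 0.0142
d in tool now cm [ 0.04 -0.04  0.05] in goal frame [ 0.04 -0.04  0.05] rot deg [-0.05  0.27 -0.27]
```

View pics/t11.png

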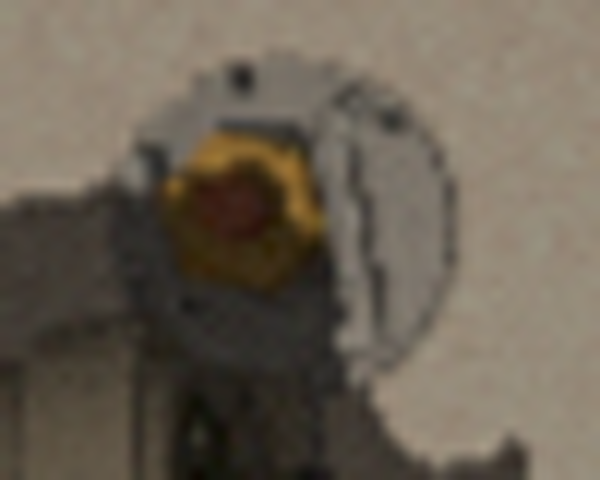

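View pics/s11.png

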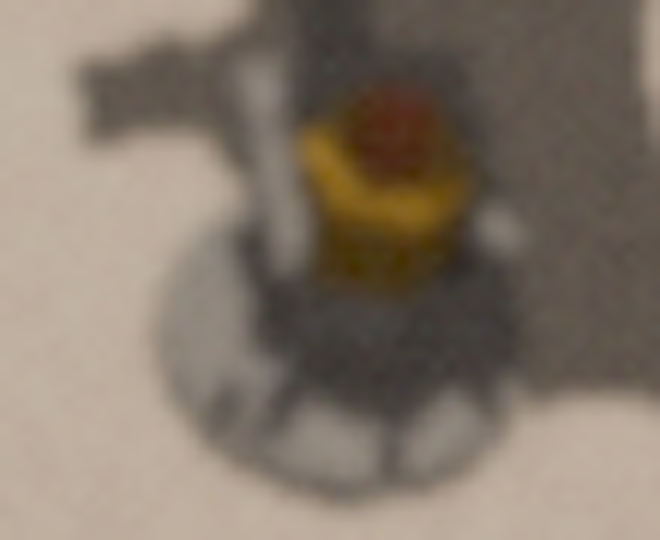

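```bash
python3 -m inch '[[0,0.45,0,0,0,2.7,1],[0,0.45,0,0,0,2.7,1],[0,0,0,0,0,0,1]]'>/dev/null;python3 s.py;python3 tgt.py 5
python3 - <<'E'
from h import *
c=np.array([.574,.188])
for n in ('top','scene'):
    p=vision.read_camera(n)
    for l,z in (('pointer_tip',.027),('fitting',0)):
      for d in tip_of(p,l)[:3]:
        X=at_z(p,d['location'],z)[:2];Y=X-c;print(n,l,round(d['confidence'],2),np.round(d['location'],1),np.round(X,4),np.hypot(*Y),np.degrees(np.arctan2(Y[1],Y[0])))
    if n=='scene': a=cv2.resize(p['pixels'][175:220,365:420,::-1],None,fx=12,fy=12,interpolation=cv2.INTER_CUBIC);cv2.imwrite('pics/s12.png',a)
    else: a=cv2.resize(p['pixels'][195:235,230:280,::-1],None,fx=12,fy=12,interpolation=cv2.INTER_CUBIC);cv2.imwrite('pics/t12.png',a)
E
```

```text
psi -174.49 [0.4748 0.1771 0.043 ] F [ 5.6 -2.  -5.5] T [-0.34 -0.86  0.26] tau6 0.59 gap 0.0141 t 32.2
psi now -174.48852263162425 J6 5.868705204764843 pos [0.4748 0.1771 0.043 ] F [ 5.6 -2.  -5.5] T [-0.34 -0.86  0.26] gap 0.0141
d in tool now cm [0.04 0.08 0.05] in goal frame [0.04 0.08 0.05] rot deg [0.01 0.28 0.51]
top pointer_tip 0.48 [260.8 206.8] [0.5955 0.1601] 0.035264659908948975 -52.38437392473748
top fitting 0.61 [250.4 215.1] [0.5721 0.1959] 0.008136880358088294 103.21911340743493
scene pointer_tip 0.52 [385.2 209.2] [0.6158 0.161 ] 0.04969517650486574 -32.845908445052885
scene fitting 0.93 [389.4 200.3] [0.5637 0.1769] 0.015098480072257345 -132.7976092434775
scene fitting 0.17 [323.8 161.3] [ 0.434  -0.0247] 0.2546901118439864 -123.35383042642836
```

View pics/s12.png

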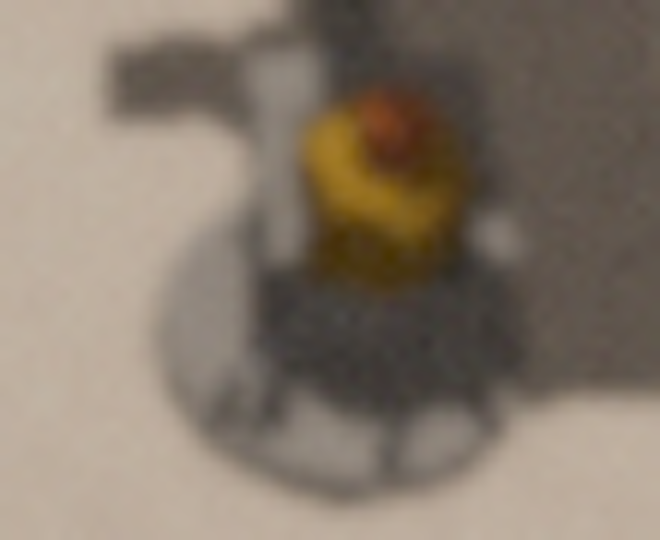

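View pics/t12.png

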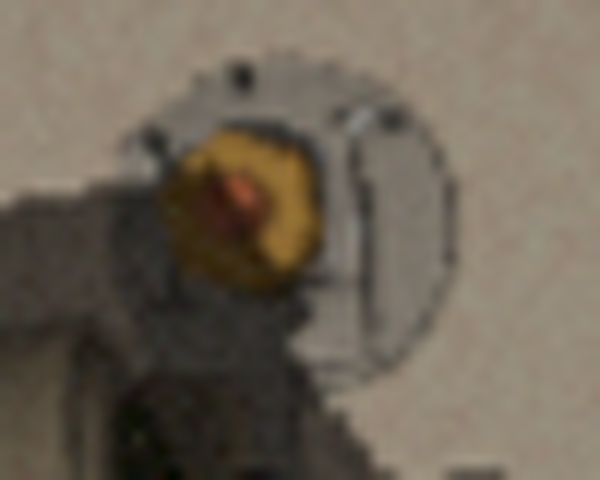

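```bash
python3 -m inch '[[0,-0.4,0,0,0,-2.3,1],[0,0,0,0,0,0,1]]'>/dev/null;python3 s.py
python3 -m inch '[[0.5,0,0,0,0,0,1],[1.5,0,0,0,0,0,1],[2.5,0,0,0,0,0,1],[2.5,0,0,0,0,0,1],[0,0,-3,0,0,0,1]]'>/dev/null;python3 s.py
python3 -m inch '[[0,0,-4,0,0,0,1],[0,0,-4,0,0,0,1],[0,0,-4,0,0,0,1],[0,0,-1,0,0,0,1]]'>/dev/null
python3 go.py .633 .128 .2 187.5
```

```text
psi -172.16 [0.4748 0.1732 0.043 ] F [ 6.1  2.1 -4.5] T [ 0.27 -0.87  0.2 ] tau6 -0.10 gap 0.0144 t 32.7
psi -172.19 [0.393  0.1616 0.068 ] F [-0.5 -0.3 -2.9] T [ 0.04  0.08 -0.02] tau6 0.02 gap 0.0142 t 33.2
psi now -172.20003003850124 J6 3.6336581861061807 pos [0.4051 0.1638 0.2067] F [ 0.5  0.5 -2.3] T [-0.   -0.03 -0.01] gap 0.0142
d in tool now cm [-22.09  -6.65   0.81] in goal frame [-22.13  -6.53   0.67] rot deg [0.08 0.4  0.3 ]
```

```bash
python3 -m inch '[[-4.4,-1.3,0,0,0,0,1],[-4.4,-1.3,0,0,0,0,1],[-4.4,-1.3,0,0,0,0,1],[-4.4,-1.3,0,0,0,0,1],[-4.4,-1.3,0,0,0,0,1]]'>/dev/null
python3 -m inch '[[0,0,0,0,0,0,1],[0,0,0,0,0,0,1]]'>/dev/null
python3 s.py
cat > look.py <<'E'
import sys
from h import *
n=sys.argv[1]
st=get_state();p=vision.read_camera('wrist');save(p,n)
P=cloud(p,st);m=(np.hypot(P[...,0]-.573,P[...,1]-.188)<.014)&(P[...,2]>.086)&(P[...,2]<.098);c=P[m].mean(0)[:2];print('stub',c)
print(nutfit(p,st,c))
for d in tip_of(p,'pointer_tip'):X=at_z(p,d['location'],.027,st)[:2]-c;print(d['confidence'],d['location'],np.hypot(*X),np.degrees(np.arctan2(X[1],X[0])))
u,v=map(int,proj(p,[c[0],c[1],.03],st));print('org',u-60,max(v-60,0));save(p,n+'z',(u-60,max(v-60,0),u+60,v+60),5)
E
python3 look.py w13
```

```text
psi -172.25 [0.6296 0.1282 0.1991] F [-1.4  1.1 -3.6] T [0.02 0.09 0.02] tau6 -0.00 gap 0.0144 t 34.3
stub [0.57257801 0.18762293]
(array([0.57194374, 0.18618226]), (np.float64(0.03576908821917114), np.float64(16.5)), (np.float64(0.03772266519226404), np.float64(46.0)))
0.82 [348.9, 156.7] 0.03854760041389723 -44.57172404786372
org 320 73
```

View pics/w13z.png

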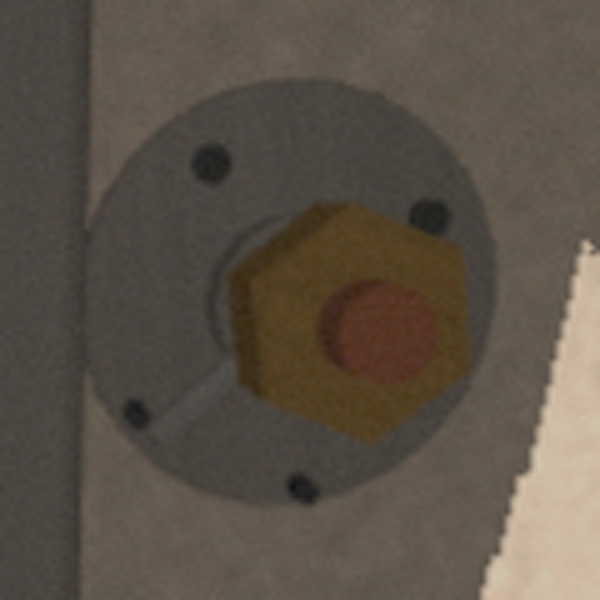

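Run:
```python
from h import *
st=get_state();p=vision.read_camera('wrist');o=np.array([320,73])
W=lambda q,z:at_z(p,o+np.array(q)/5-.4,z,st)[:2]
print('flange c',W((292,292),.008))
c=W((292,292),.008)
save(p,'w14z',(322,120,382,180),10)
for n,q,z in [('peg1',(303,488),.014),('peg2',(137,413),.014),('b1',(211,164),.008),('b2',(430,217),.008),('ptip',(170,430),.029),('pmid',(205,400),.029)]:
    X=W(q,z)-c;print(n,np.round(np.hypot(*X),4),np.round(np.degrees(np.arctan2(X[1],X[0])),2))
```

```text
flange c [0.57041127 0.19009042]
peg1 0.0417 12.76
peg2 0.0416 -44.98
b1 0.0321 -137.04
b2 0.0323 126.57
ptip 0.0384 -38.48
pmid 0.0291 -37.8
```

View pics/w14z.png

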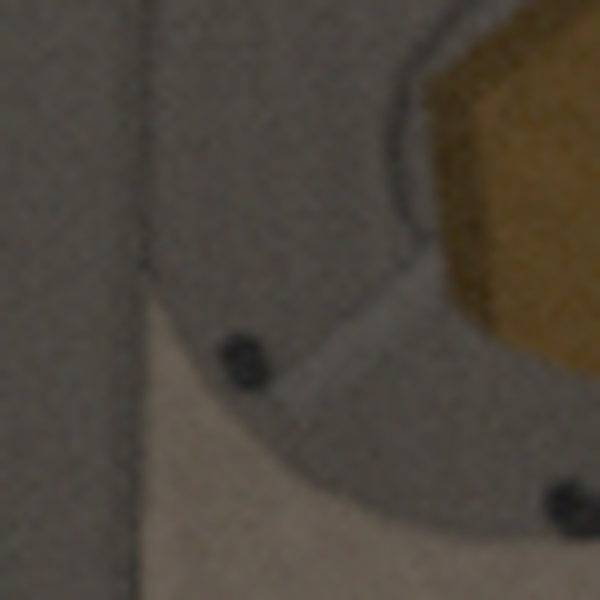

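```bash
python3 sp.py
python3 - <<'E'
from h import *
st=get_state();p=vision.read_camera('wrist');o=np.array([320,73])
q=np.array([at_z(p,o+np.array(t)/5-.4,.074,st)[:2] for t in [(352,203),(464,250),(467,377),(374,442),(262,395),(250,275)]])
for i in range(6):
    d=q[(i+1)%6]-q[i];print(np.hypot(*d),(np.degrees(np.arctan2(d[1],d[0])))%60)
print(q.mean(0))
E
```

```text
handle z near/far 0.2244 0.2252 tilt 0.32 deg yaw 7.70 lateral of TCP from line mm -1.55 psi -172.16 tcp z 0.2019
0.021241941287957162 16.31906073116528
0.021830958712620866 14.305149584368278
0.01929512042080728 14.416026809334717
0.021991828578527942 15.562745068108995
0.02090847687225529 16.509306359622457
0.020613662011972237 13.358539116610928
[0.57246537 0.1898783 ]
```

Run:
```python
from h import *
st=get_state();p=vision.read_camera('wrist')
# edge image enhanced, plus model overlay
o=np.array([322,80])
im=p['pixels'][80:180,322:422,::-1].astype(float);im=np.clip((im-30)*2.6,0,255).astype(np.uint8)
im=cv2.resize(im,None,fx=6,fy=6,interpolation=cv2.INTER_CUBIC)
# fit: flange centre, level-dependent drift from stub
c8=np.array([.5704,.1901]);c92=np.array([.5726,.1876])
C=lambda z:c8+(c92-c8)*(z-.008)/.084
def pt(r,a,z,l=0):
    t=np.radians(a);X=C(z)+r*np.array([np.cos(t),np.sin(t)])+l*np.array([-np.sin(t),np.cos(t)])
    return ((np.array(proj(p,[*X,z],st))-o+.5)*6).astype(int)
def poly(P,col): cv2.polylines(im,[np.array(P)],True,col,1)
poly([pt(.045,a,.008) for a in range(0,360,5)],(255,0,0))
y=14.
for a in (y,y-60): 
    poly([pt(.04,a,.008)+0,pt(.04,a,.014)],(0,0,255))
for a,col in ((-38,(0,255,0)),(-42,(0,255,255))):
    poly([pt(.02,a,.029,.003),pt(.04,a,.029,.003),pt(.04,a,.029,-.003),pt(.02,a,.029,-.003)],col)
cv2.imwrite('pics/w15.png',im)
```

```text
(no output)
```

View pics/w15.png

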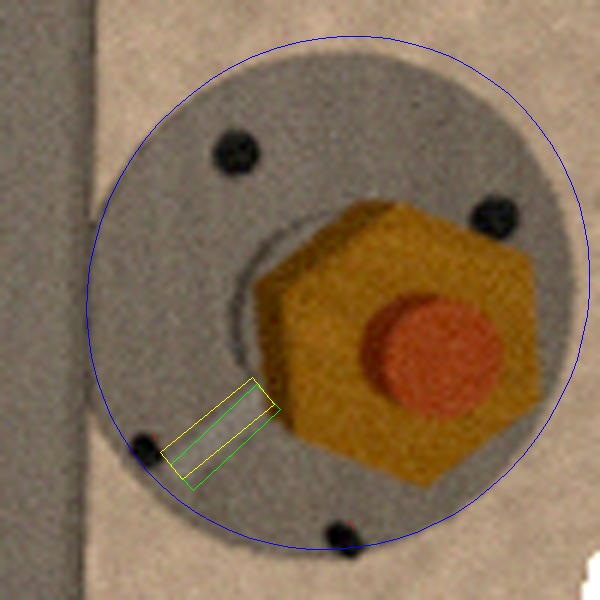

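```bash
cat > ov.py <<'E'
import sys,json
from h import *
# ov.py name x0 y0 ; fits flange circle & stub in image then overlays model
def run(name,x0,y0,fl,sb,yaw,phis,w=100):
    st=get_state();p=vision.read_camera('wrist');o=np.array([x0,y0])
    f=lambda q:o+np.array(q)/6-.5
    c8=at_z(p,f(fl),.008,st)[:2];c92=at_z(p,f(sb),.092,st)[:2];print(c8,c92)
    im=p['pixels'][y0:y0+w,x0:x0+w,::-1].astype(float);im=np.clip((im-30)*2.6,0,255).astype(np.uint8)
    im=cv2.resize(im,None,fx=6,fy=6,interpolation=cv2.INTER_CUBIC)
    C=lambda z:c8+(c92-c8)*(z-.008)/.084
    def pt(r,a,z,l=0):
        t=np.radians(a);X=C(z)+r*np.array([np.cos(t),np.sin(t)])+l*np.array([-np.sin(t),np.cos(t)])
        return np.round((np.array(proj(p,[*X,z],st))-o+.5)*6).astype(int)
    poly=lambda P,col:cv2.polylines(im,[np.array(P)],True,col,1)
    poly([pt(.045,a,.008) for a in range(0,360,5)],(255,0,0));poly([pt(.008,a,.092) for a in range(0,360,10)],(255,0,0))
    for a in (yaw,yaw-60):
        for z in (.008,.014):poly([pt(.04,a,z)+np.array([i,j]) for i,j in ((-4,0),(4,0),(0,0),(0,4),(0,-4),(0,0))],(0,0,255))
    for a,col in zip(phis,((0,255,0),(0,255,255))):
        poly([pt(.02,a,.029,.003),pt(.04,a,.029,.003),pt(.04,a,.029,-.003),pt(.02,a,.029,-.003)],col)
    cv2.imwrite('pics/'+name+'.png',im)
E
python3 -c "
from ov import *
run('w16',322,80,(331,306),(442,357),14,(-38,-42))"
```

```text
[0.57142819 0.18899654] [0.57282754 0.18827013]
```

View pics/w16.png

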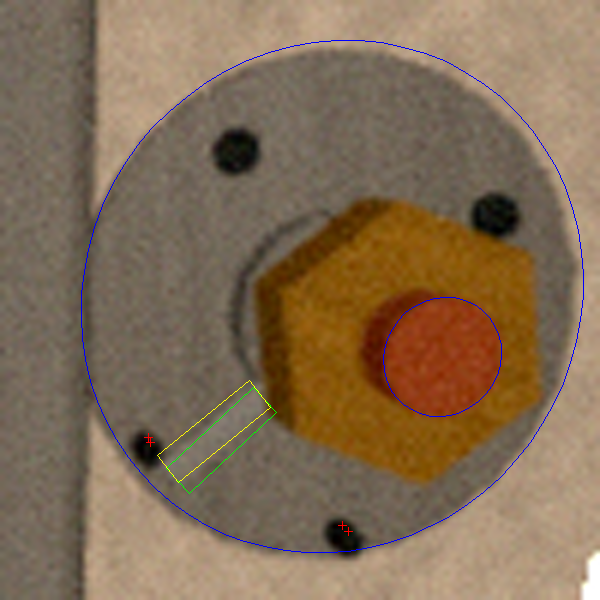

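Overlay puts the pegs at 14° and −46° and the pointer at about −39.5°, so some 6.5° are still missing. I'll go back on with the spanner.

```bash
python3 -m inch '[[4.4,1,0,0,0,-6.2,1],[4.4,1,0,0,0,0,1],[4.4,1,0,0,0,0,1],[4.4,0.5,0,0,0,0,1],[3,0.2,3,0,0,0,1]]'>/dev/null
python3 -m inch '[[0,0,0,0,0,0,1]]'>/dev/null
python3 go.py .4142 .1466 .0425 194
```

```text
psi now -165.93499103099123 J6 -8.726651807137953 pos [0.4096 0.1186 0.1672] F [-0.9 -0.3 -3.2] T [-0.02  0.12 -0.03] gap 0.0141
d in tool now cm [-1.32  2.58 12.46] in goal frame [-1.12  2.61 12.47] rot deg [ 0.13 -0.88  0.06]
```

```bash
python3 -m inch '[[-0.4,2.4,3,0,0,0,1],[0,0.2,4,0,0,0,1],[0,0,3,0,0,0,1],[0,0,2.3,0,0,0,1],[0,0,0,0,0,0,1]]'>/dev/null
python3 -m inch '[[0,0,0,0,0,0,1]]'>/dev/null
python3 go.py .4142 .1466 .0425 194
```

```text
psi now -165.97308554818224 J6 -5.249610492721462 pos [0.4192 0.1457 0.05  ] F [-0.   0.1 -2.7] T [-0.01 -0.03  0.02] gap 0.0143
d in tool now cm [0.47 0.21 0.75] in goal frame [0.47 0.21 0.75] rot deg [-0.    0.01  0.03]
```

```bash
python3 -m inch '[[0,0.2,0.7,0,0,0,1],[0,0,0,0,0,0,1],[-1.2,0,0,0,0,0,1],[-1,0,0,0,0,0,1],[0,0,0,0,0,0,1]]'>/dev/null
python3 -m inch '[[0,0,0,0,0,0,1]]'>/dev/null
python3 go.py .477 .1623 .0425 194
```

```text
psi now -165.9816252246902 J6 -4.755535275206396 pos [0.4404 0.1528 0.0423] F [ 0.1  0.  -3.7] T [-0.04  0.09 -0.04] gap 0.0147
d in tool now cm [-3.78  0.03 -0.01] in goal frame [-3.78  0.03 -0.02] rot deg [-0.01  0.01  0.02]
```

```bash
python3 -m inch '[[-0.7,0,0,0,0,0,1],[-0.4,0,0,0,0,0,1],[0,0,0,0,0,0,1]]'>/dev/null;python3 s.py
python3 -m inch '[[-0.4,0,0,0,0,0,1],[0,0,0,0,0,0,1]]'>/dev/null;python3 s.py
python3 go.py .477 .1623 .0425 194
```

```text
psi -165.98 [0.4514 0.1556 0.0424] F [-0.9 -0.2 -2.5] T [-0.    0.08  0.04] tau6 0.01 gap 0.0143 t 36.75
psi -165.98 [0.4549 0.1565 0.0423] F [ 0.3 -0.9 -2.3] T [-0.03  0.03  0.02] tau6 0.00 gap 0.0141 t 36.95
psi now -165.9808406040385 J6 -4.601221326412463 pos [0.4549 0.1565 0.0423] F [ 0.3 -0.9 -2.3] T [-0.03  0.03  0.02] gap 0.0141
d in tool now cm [-2.28  0.03 -0.02] in goal frame [-2.28  0.03 -0.02] rot deg [-0.01  0.03  0.02]
```

```bash
python3 -m inch '[[-0.5,0,0,0,0,0,1],[0,0,0,0,0,0,1]]'>/dev/null;python3 s.py
python3 -m inch '[[-0.5,0,0,0,0,0,1],[0,0,0,0,0,0,1]]'>/dev/null;python3 s.py
```

```text
psi -165.98 [0.4601 0.1578 0.0424] F [ 0.3  0.2 -3.5] T [-0.02  0.01  0.02] tau6 0.00 gap 0.0141 t 37.15
psi -165.98 [0.465  0.159  0.0424] F [ 0.1 -0.6 -2.7] T [0.   0.02 0.02] tau6 0.01 gap 0.0141 t 37.35
```

```bash
python3 -m inch '[[-0.5,0,0,0,0,0,1],[-0.3,0,0,0,0,0,1],[-0.3,0,0,0,0,0,1],[0,0,0,0,0,0,1]]'>/dev/null;python3 s.py
python3 go.py .477 .1623 .0425 194
```

```text
psi -165.97 [0.4753 0.1617 0.0423] F [-0.1  0.9 -2.3] T [0.12 0.03 0.03] tau6 0.06 gap 0.0140 t 37.75
psi now -165.97227006914468 J6 -4.410026613750268 pos [0.4753 0.1617 0.0423] F [-0.1  0.9 -2.3] T [0.12 0.03 0.03] gap 0.014
d in tool now cm [-0.18  0.02 -0.02] in goal frame [-0.18  0.02 -0.02] rot deg [0.   0.03 0.03]
```

```bash
python3 -m inch '[[-0.03,0.88,0,0,0,4.9,1],[-0.03,0.88,0,0,0,4.9,1]]'>/dev/null;python3 s.py;python3 tgt.py 4.3
python3 -m inch '[[-0.02,0.5,0,0,0,2.7,1],[-0.01,0.5,0,0,0,2.7,1],[0,0,0,0,0,0,1]]'>/dev/null;python3 s.py;python3 tgt.py -0.8
```

```text
psi -175.96 [0.4715 0.1787 0.0422] F [-0.1 -1.2 -2.9] T [-0.37  0.01  0.54] tau6 -0.54 gap 0.0144 t 37.95
psi now -175.95645339129263 J6 7.610167484535627 pos [0.4715 0.1787 0.0422] F [-0.1 -1.2 -2.9] T [-0.37  0.01  0.54] gap 0.0144
d in tool now cm [-0.28  0.02 -0.03] in goal frame [-0.28  0.02 -0.03] rot deg [-0.05 -0.02 -0.26]
psi 178.86 [0.4713 0.1887 0.0421] F [ 0.2 -3.2 -2.5] T [-0.41  0.04  0.24] tau6 0.64 gap 0.0144 t 38.25
psi now 178.8606472167583 J6 13.933766090954176 pos [0.4713 0.1887 0.0421] F [ 0.2 -3.2 -2.5] T [-0.41  0.04  0.24] gap 0.0144
d in tool now cm [-0.27 -0.06 -0.04] in goal frame [-0.27 -0.06 -0.04] rot deg [-0.08 -0.02 -0.34]
```

```bash
python3 -m inch '[[0,-0.5,0,0,0,-3,1],[0,0,0,0,0,0,1]]'>/dev/null;python3 s.py
python3 -m inch '[[0.7,0,0,0,0,0,1],[1.5,0,0,0,0,0,1],[2.5,0,0,0,0,0,1],[2.3,0,0,0,0,0,1],[0,0,-3,0,0,0,1]]'>/dev/null;python3 s.py
python3 -m inch '[[0,0,-4,0,0,0,1],[0,0,-4,0,0,0,1],[0,0,-4,0,0,0,1],[0,0,-1,0,0,0,1]]'>/dev/null
python3 go.py .633 .128 .2 182
```

```text
psi -178.14 [0.4714 0.1838 0.0422] F [ 0.1  0.6 -3. ] T [0.17 0.17 0.15] tau6 -0.29 gap 0.0142 t 38.45
psi -178.19 [0.3929 0.18   0.0684] F [ 0.3  1.  -2. ] T [-0.03  0.01 -0.02] tau6 0.06 gap 0.0145 t 38.95
psi now -178.22217511392438 J6 12.114259989150211 pos [0.4038 0.1823 0.2068] F [ 1.2 -0.5 -3.5] T [ 0.01 -0.05  0.02] gap 0.0141
d in tool now cm [-22.73  -6.14   0.85] in goal frame [-22.72  -6.23   0.68] rot deg [ 0.1   0.45 -0.22]
```

```bash
python3 -m inch '[[-4.5,-1.2,0,0,0,0,1],[-4.5,-1.2,0,0,0,0,1],[-4.5,-1.2,0,0,0,0,1],[-4.5,-1.2,0,0,0,0,1],[-4.5,-1.2,0,0,0,0,1]]'>/dev/null
python3 -m inch '[[0,0,0,0,0,0,1],[0,0,0,0,0,0,1]]'>/dev/null
python3 look.py w17
python3 - <<'E'
from h import *
p=vision.read_camera('wrist');st=get_state();u,v=map(int,proj(p,[.5715,.189,.03],st));print(u-50,v-50)
im=p['pixels'][v-50:v+50,u-50:u+50,::-1].astype(float);im=np.clip((im-30)*2.6,0,255).astype(np.uint8)
cv2.imwrite('pics/w18.png',cv2.resize(im,None,fx=6,fy=6,interpolation=cv2.INTER_CUBIC))
E
```

```text
stub [0.57260929 0.18776298]
(array([0.57189339, 0.18645309]), (np.float64(0.03557779559325219), np.float64(7.0)), (np.float64(0.03761646126129989), np.float64(40.0)))
0.58 [345.9, 152.8] 0.03793583581812119 -47.51916122491459
org 315 68
325 77
```

View pics/w18.png

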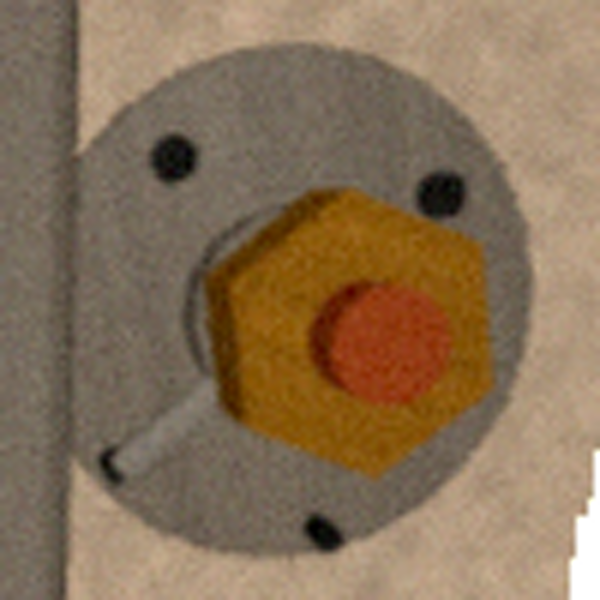

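```bash
python3 -c "
from ov import *
run('w19',325,77,(282,304),(390,344),14,(-46,))"
```

```text
[0.57191175 0.18878237] [0.57273007 0.18868805]
```

View pics/w19.png

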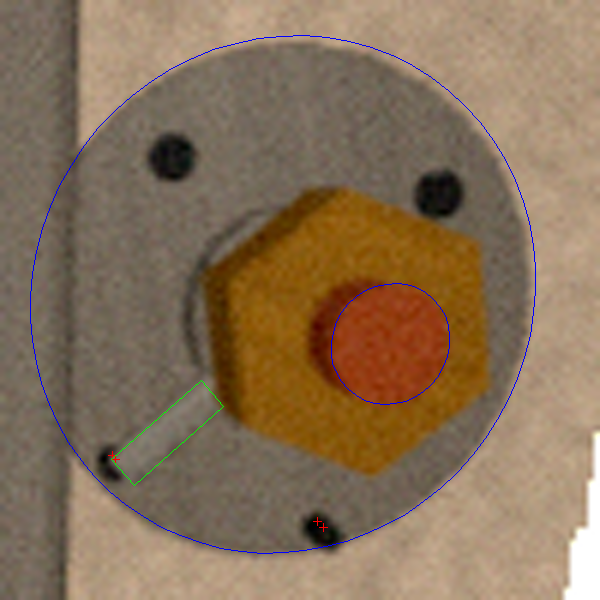

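Run:
```python
from h import *
ims=[]
for k in range(4):
    ims.append(vision.read_camera('wrist')['pixels'][135:175,325:385,::-1].astype(float))
im=np.mean(ims,0);im=np.clip((im-30)*2.6,0,255).astype(np.uint8)
cv2.imwrite('pics/w20.png',cv2.resize(im,None,fx=12,fy=12,interpolation=cv2.INTER_CUBIC))
```

```text
(no output)
```

View pics/w20.png

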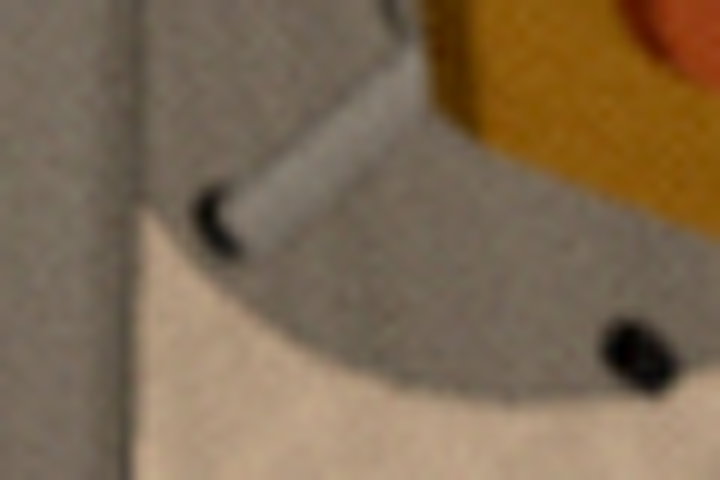

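Both readings now put the pointer at, or about 2–3° past, the second peg (peg (111,463), pointer tip (126,460)). It needs no more turning, so I'll take the spanner back to its rest.

```bash
python3 go.py .463 -.0126 .12 191.4
python3 -m inch '[[3,-2.8,0,0,0,-4.8,1],[3.2,-2.7,0,0,0,-4.8,1],[3.2,-2.8,0,0,0,0,1],[3.2,-2.8,0,0,0,0,1],[2,-1,0,0,0,0,1]]'>/dev/null
python3 -m inch '[[0,0,2,0,0,0,1],[0,0,2,0,0,0,1],[0,0,0,0,0,0,1]]'>/dev/null
python3 go.py .463 -.0126 .07 191.4
```

```text
psi now -178.14403639162373 J6 2.610298159768771 pos [0.6278 0.1293 0.2031] F [ 0.6  0.8 -2.9] T [0.06 0.06 0.01] gap 0.0146
d in tool now cm [ 16.94 -13.64   8.3 ] in goal frame [ 18.96 -10.65   8.31] rot deg [-0.01  0.06 -9.54]
psi now -168.60287152074173 J6 -21.959343181604893 pos [ 0.4991 -0.0117  0.1606] F [ 0.1 -0.1 -2.9] T [-0.    0.11  0.01] gap 0.0141
d in tool now cm [3.53 0.61 9.08] in goal frame [3.56 0.63 9.06] rot deg [ 0.07 -0.18 -0.  ]
```

```bash
python3 -m inch '[[1.8,0.3,3,0,0,0,1],[1.8,0.3,3,0,0,0,1],[0,0,3,0,0,0,1],[0,0,0,0,0,0,1],[0,0,0,0,0,0,1]]'>/dev/null
python3 go.py .463 -.0126 .0172 191.4
python3 sp.py
python3 - <<'E'
from h import *
st=get_state();p=vision.read_camera('wrist');save(p,'w21')
E
```

```text
psi now -168.55598481274686 J6 -22.94861787258179 pos [ 0.4655 -0.0131  0.0735] F [ 0.7  0.2 -1.8] T [0.01 0.03 0.01] gap 0.0144
d in tool now cm [0.24 0.1  5.63] in goal frame [0.23 0.1  5.63] rot deg [-0.02  0.04  0.04]
handle z near/far 0.0960 0.0959 tilt 0.16 deg yaw 11.35 lateral of TCP from line mm -1.72 psi -168.56 tcp z 0.0735
```

View pics/w21.png

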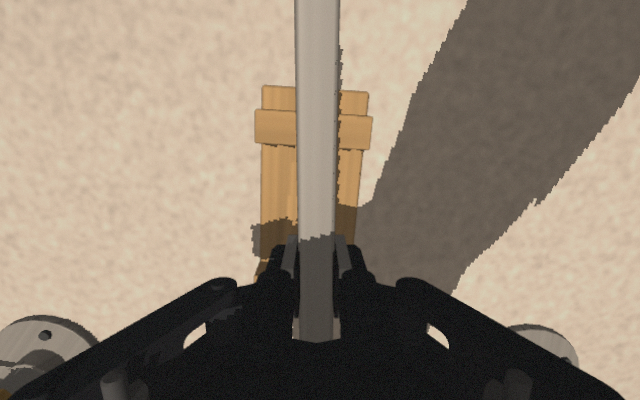

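```bash
python3 -m inch '[[0.2,0.1,2,0,0,0,1],[0,0,2,0,0,0,1],[0,0,1,0,0,0,1],[0,0,0,0,0,0,1],[0,0,0,0,0,0,1]]'>/dev/null
python3 go.py .463 -.0126 .0172 191.4
```

```text
psi now -168.5729604658949 J6 -22.93451564916143 pos [ 0.4636 -0.0128  0.0232] F [ 1.9 -1.1 -3.2] T [ 0.   -0.01 -0.04] gap 0.0141
d in tool now cm [0.06 0.03 0.6 ] in goal frame [0.06 0.03 0.6 ] rot deg [-0.03  0.07  0.03]
```

```bash
python3 -m inch '[[0,0,0.3,0,0,0,1],[0,0,0.15,0,0,0,1],[0,0,0,0,0,0,1]]'>/dev/null;python3 s.py
python3 -m inch '[[0,0,0.1,0,0,0,1],[0,0,0,0,0,0,1]]'>/dev/null;python3 s.py
```

```text
psi -168.58 [ 0.4628 -0.0127  0.018 ] F [ 0.7  0.1 -3.1] T [-0.05  0.07 -0.03] tau6 0.00 gap 0.0144 t 42.65
psi -168.58 [ 0.4629 -0.0127  0.0172] F [-0.4  0.3  1.8] T [ 0.06  0.27 -0.03] tau6 -0.00 gap 0.0141 t 42.85
```

Contact with the rest felt (Fz −3 → +2 N). I'll open and lift, then look.

```bash
python3 -m inch '[[0,0,0,0,0,0,3],[0,0,0,0,0,0,5],[0,0,0,0,0,0,6],[0,0,0,0,0,0,6],[0,0,0,0,0,0,6]]'>/dev/null;python3 s.py
python3 -m inch '[[0,0,-2,0,0,0,6],[0,0,-4,0,0,0,6],[0,0,-5,0,0,0,6],[-3,0,-5,0,0,0,6],[-3,0,-3,0,0,0,6]]'>/dev/null
python3 -m inch '[[0,0,0,0,0,0,6],[0,0,0,0,0,0,6]]'>/dev/null;python3 s.py
python3 - <<'E'
from h import *
st=get_state();p=vision.read_camera('wrist');save(p,'w22')
P=cloud(p,st)
for d in silhouettes(p,'wrench')[:1]:
    q=P[d['mask']&(p['depth']>0)];print('z',np.percentile(q[:,2],[5,50,95]))
E
```

```text
psi -168.58 [ 0.4627 -0.0127  0.0168] F [-0.1  0.6  0. ] T [-0.01 -0.01 -0.01] tau6 0.00 gap 0.0600 t 43.35
psi -168.55 [ 0.5177 -0.0015  0.1998] F [-0.8 -0.1 -0.8] T [0.03 0.07 0.03] tau6 0.01 gap 0.0604 t 44.05
z [0.0376749  0.03955758 0.04080597]
```

View pics/w22.png

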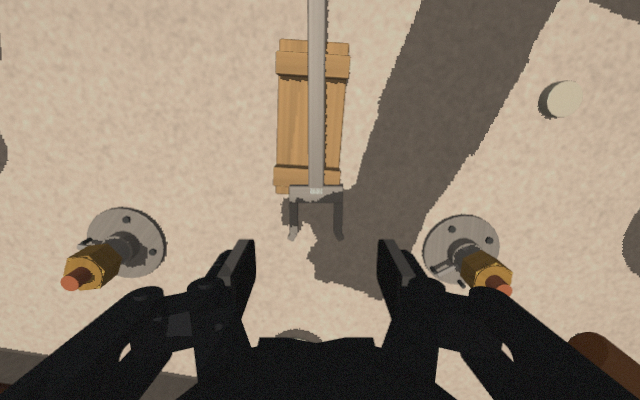

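The spanner lies flat on both blocks again (handle at z 39.6 mm top). With the hand free, I'll check the pointer from straight above.

```bash
python3 -m inch '[[-3.7,2.9,0,0,0,0,6],[-3.7,2.9,0,0,0,0,6],[-3.7,2.9,0,0,0,0,6],[-3.7,2.9,0,0,0,0,6],[-3.7,2.9,0,0,0,0,6]]'>/dev/null
python3 -m inch '[[0,0,0,0,0,0,6],[0,0,0,0,0,0,6]]'>/dev/null;python3 s.py
python3 look.py w23
```

```text
psi -168.50 [0.6684 0.1776 0.1962] F [-0.3 -0.1 -0.4] T [-0.01  0.01  0.03] tau6 0.02 gap 0.0597 t 44.85
stub [0.57308528 0.18808937]
(array([0.57320882, 0.1876018 ]), (np.float64(0.0350810550778437), np.float64(14.5)), (np.float64(0.03708693936870975), np.float64(41.5)))
0.94 [309.8, 107.9] 0.037953651485503316 -49.971514177012324
org 284 28
```

View pics/w23z.png

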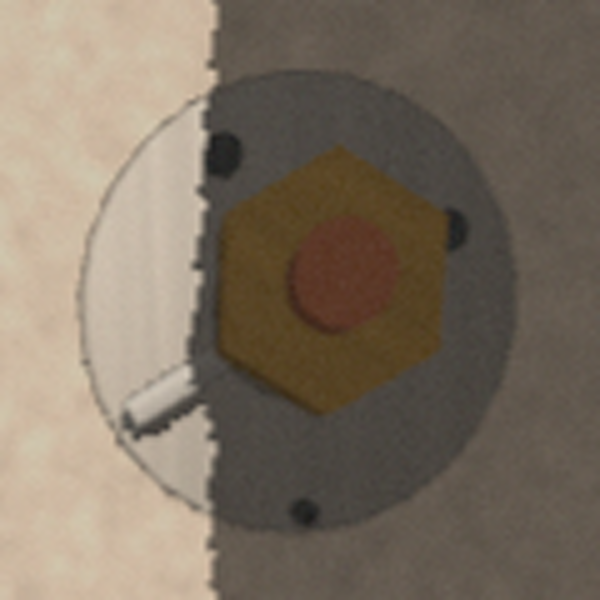

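```bash
cat > m.py <<'E'
from h import *
st=get_state();p=vision.read_camera('wrist');o=np.array([284,28])
W=lambda q,z:at_z(p,o+np.array(q)/5-.4,z,st)[:2]
fc=W((298,302),.008);sc=W((350,270),.092);print('flange',fc,'stub',sc)
C=lambda z:fc+(sc-fc)*(z-.008)/.084
for n,q,z in [('peg1',(305,512),.011),('b1',(222,155),.008),('ptip',(135,413),.029),('pbase',(190,382),.029)]:
    X=W(q,z)-C(z);print(n,np.round(np.hypot(*X),4),np.round(np.degrees(np.arctan2(X[1],X[0])),2))
q=np.array([W(t,.074) for t in [(338,147),(447,208),(438,350),(325,415),(220,355),(223,213)]])
for i in range(6):
    d=q[(i+1)%6]-q[i];print(np.round(np.hypot(*d),4),np.round(np.degrees(np.arctan2(d[1],d[0]))%60,1))
save(p,'w24z',(295,90,355,140),12)
E
python3 m.py
```

```text
flange [0.57178705 0.18730928] stub [0.57260337 0.18819891]
peg1 0.0419 14.5
b1 0.0319 -138.69
ptip 0.0398 -45.63
pbase 0.0276 -43.61
0.0201 14.6
0.0218 10.5
0.0211 10.7
0.0201 13.0
0.0219 10.8
0.0208 9.6
```

View pics/w24z.png

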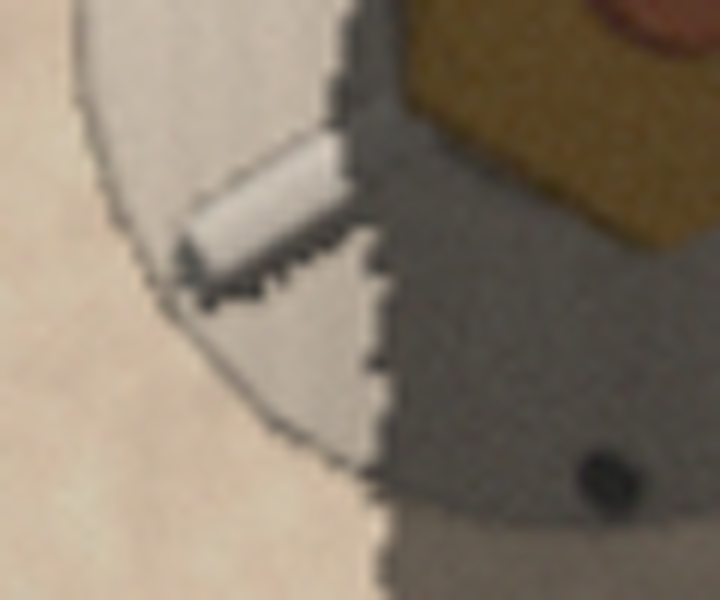

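From straight above, the pointer is at −44.6 ± 1°. Peg one is at 14.5°, so peg two should be at −45.5°, and it shows right under the tip at (190,255). One last check of the whole scene before handing in.

Run:
```python
from h import *
p=vision.read_camera('scene');save(p,'s_end')
for l in ('sauce_bottle','steel_bowl','paper_cup','sauce_dish','tea_cup'):
    d=tip_of(p,l)
    if d: print(l,round(d[0]['confidence'],2),np.round(at_z(p,d[0]['location'],0)[:2],3))
print(get_state()['clock'],workorder.hand_in())
```

```text
sauce_bottle 0.74 [0.686 0.393]
steel_bowl 0.73 [0.489 0.427]
paper_cup 0.79 [ 0.57  -0.382]
sauce_dish 0.74 [0.77  0.018]
tea_cup 0.7 [ 0.663 -0.427]
the job is handed in; nothing more can be done
45.3 None
```

View pics/s_end.png

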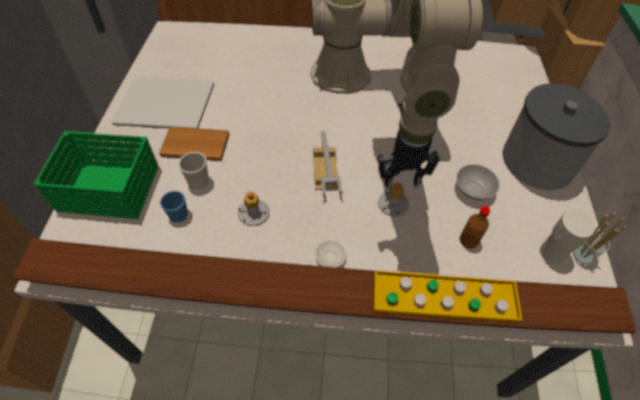

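The job is handed in at 45.3 s: the pointer on the left fitting stands at the second peg, and the spanner is back on its rest.

- **Fingers:** I turned the nut clockwise with the fingers until it bit (torque rose from 0.15 to 0.75 N m). That carried the pointer about 6° (0.1 rad).
- **Spanner:** My first tries to slide it on bore on one prong and spun the loose nut back about 28°. The pointer did not move. I measured the nut again, seated the spanner, took up the free turn and tightened in two pulls.
- **Last pointer check:** Seen from straight above, the pointer is within about 1° of the second peg. An earlier slanting view suggested 2–3° past it, and the network's tip estimate about 4° past. I trust the view from above.
- **Spanner on its rest:** It lies flat on both blocks at its original place, its top 40 mm above the counter.
- **Bystanders:** The network places all five within about 1–1.5 cm of where it first saw them, which is its own error, and the last picture shows them standing as before.
- **Arm:** The hand is open, clear of everything and reads no contact force.

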